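# Stow the bead tins for rolling the cart

### The job

The cart is about to be rolled over the rough floor: stow every tin in the dock of its own colour with the lid of the same colour fully on it. A dock's latch knob must first be turned anticlockwise until it clicks open, and once tin and lid are in, back clockwise until it clicks shut with its arm over the lid. Leave the latch of a dock that has no tin shut, and do not disturb the other things on the cart.

Things in the scene. Friction and masses are not known exactly. Their poses are not given: they have to be found in the camera images.
- tin_red: red open round tin, outer diameter 52, height 36, wall 4, floor 4, 90 g (varies); may be absent (None from the start). Origin: centre of its underside, z up. Take it from above by its outside, with nothing in it.
- lid_red: red lid, 50 g: white plug 38 across and 6 high underneath, then a flange 56 across and 6 thick, then a round grip knob 22 across and 18 high; 30 high in all. Starts upright on its plug. Origin: centre of the plug's underside, z up. Seated on its tin (plug in the 44 mm mouth, flange on the rim) its origin is 30 above the tin's origin.
- dock_red: dock for the red tin, fixed to the cart top: dark steel plate 150 x 76 x 5 with a red nest ring of inner diameter 59 that stands 6 above the plate. Origin: under the centre of the nest at cart-top level; the tin stands on the plate, 5 above the origin. The latch post (22 across) stands 72 from the nest centre along the dock's -x axis. Its place and yaw vary.
- latch_red (a joint): angle of the red dock's latch, rad. 0: clicked shut, as at the start (arm points at the nest centre, 3 above a seated lid's flange); 1.2: clicked open (arm clear of tin and lid). Grows anticlockwise seen from above; stops at -0.15 and 1.3. A detent resists with up to 0.2 Nm as far as 0.6, then it snaps on to the other end; let go earlier it falls back, so turn all the way.
- grip_red (a point): on the latch's vertical axis, the height for the TCP to grip the red grip bar (86 above the dock's origin). The bar is 38 long (x of this frame), 14 thick (y), its top 4 above this point and its underside 20 below. This frame turns with the latch; its x axis points along the keeper arm.
- tip_red (a point): outer end of the steel keeper arm of the red latch: arm 50 long from the latch axis, 10 wide, 6 thick, its underside 50 above the dock's origin (this point is at mid thickness); x points outward along the arm.
- tin_blue: blue open round tin, outer diameter 52, height 36, wall 4, floor 4, 90 g (varies); may be absent (None from the start). Origin: centre of its underside, z up. Take it from above by its outside, with nothing in it.
- lid_blue: blue lid, 50 g: white plug 38 across and 6 high underneath, then a flange 56 across and 6 thick, then a round grip knob 22 across and 18 high; 30 high in all. Starts upright on its plug. Origin: centre of the plug's underside, z up. Seated on its tin (plug in the 44 mm mouth, flange on the rim) its origin is 30 above the tin's origin.
- dock_blue: dock for the blue tin, fixed to the cart top: dark steel plate 150 x 76 x 5 with a blue nest ring of inner diameter 59 that stands 6 above the plate. Origin: under the centre of the nest at cart-top level; the tin stands on the plate, 5 above the origin. The latch post (22 across) stands 72 from the nest centre along the dock's -x axis. Its place and yaw vary.
- latch_blue (a joint): angle of the blue dock's latch, rad. 0: clicked shut, as at the start (arm points at the nest centre, 3 above a seated lid's flange); 1.2: clicked open (arm clear of tin and lid). Grows anticlockwise seen from above; stops at -0.15 and 1.3. A detent resists with up to 0.2 Nm as far as 0.6, then it snaps on to the other end; let go earlier it falls back, so turn all the way.
- grip_blue (a point): on the latch's vertical axis, the height for the TCP to grip the blue grip bar (86 above the dock's origin). The bar is 38 long (x of this frame), 14 thick (y), its top 4 above this point and its underside 20 below. This frame turns with the latch; its x axis points along the keeper arm.
- tip_blue (a point): outer end of the steel keeper arm of the blue latch: arm 50 long from the latch axis, 10 wide, 6 thick, its underside 50 above the dock's origin (this point is at mid thickness); x points outward along the arm.
- tin_green: green open round tin, outer diameter 52, height 36, wall 4, floor 4, 90 g (varies); may be absent (None from the start). Origin: centre of its underside, z up. Take it from above by its outside, with nothing in it.
- lid_green: green lid, 50 g: white plug 38 across and 6 high underneath, then a flange 56 across and 6 thick, then a round grip knob 22 across and 18 high; 30 high in all. Starts upright on its plug. Origin: centre of the plug's underside, z up. Seated on its tin (plug in the 44 mm mouth, flange on the rim) its origin is 30 above the tin's origin.
- dock_green: dock for the green tin, fixed to the cart top: dark steel plate 150 x 76 x 5 with a green nest ring of inner diameter 59 that stands 6 above the plate. Origin: under the centre of the nest at cart-top level; the tin stands on the plate, 5 above the origin. The latch post (22 across) stands 72 from the nest centre along the dock's -x axis. Its place and yaw vary.
- latch_green (a joint): angle of the green dock's latch, rad. 0: clicked shut, as at the start (arm points at the nest centre, 3 above a seated lid's flange); 1.2: clicked open (arm clear of tin and lid). Grows anticlockwise seen from above; stops at -0.15 and 1.3. A detent resists with up to 0.2 Nm as far as 0.6, then it snaps on to the other end; let go earlier it falls back, so turn all the way.
- grip_green (a point): on the latch's vertical axis, the height for the TCP to grip the green grip bar (86 above the dock's origin). The bar is 38 long (x of this frame), 14 thick (y), its top 4 above this point and its underside 20 below. This frame turns with the latch; its x axis points along the keeper arm.
- tip_green (a point): outer end of the steel keeper arm of the green latch: arm 50 long from the latch axis, 10 wide, 6 thick, its underside 50 above the dock's origin (this point is at mid thickness); x points outward along the arm.
- spool: yellow plastic spool, 60 across, 50 high, standing; bystander, leave it alone. Origin: centre of its underside.
- coaster: ceramic tile coaster, 100 x 100 x 8; bystander, leave it alone. Origin: centre of its underside.
- driver: screwdriver with orange handle, 150 long, lying; bystander, leave it alone. Origin: centre of its underside.
- pot: small amber jar with black cap, 36 across, 50 high; bystander, leave it alone. Origin: centre of its underside.
- washer_stack: brass cylinder, 28 across, 20 high; bystander, leave it alone. Origin: centre of its underside.

How it is judged (in metres and radians):
At the end, for the whole second after the job is handed in: Each present tin upright at rest in its colour's dock (7 mm from nest centre), its colour's lid seated on it (6 mm centred, 3 mm in height), under the latch arm (arm end within 31 mm of the tin's axis); every latch, also at a dock without a tin, clicked shut (under 0.15 rad) (horizontal distance between tin_red and dock_red below 0.007 m and z of tin_red in the frame of dock_red below 0.008 m and angle between each of tin_red, tin_blue, tin_green's own z axis and vertical below 0.06 rad and horizontal distance between lid_red and tin_red below 0.006 m and z of lid_red in the frame of tin_red between 0.027 and 0.033 m and horizontal distance between tip_red and tin_red below 0.031 m and linear speed of each of tin_red, tin_blue, tin_green below 0.02 m/s and value of joint each of latch_red, latch_blue, latch_green below 0.15 rad and horizontal distance between tin_blue and dock_blue below 0.007 m and z of tin_blue in the frame of dock_blue below 0.008 m and horizontal distance between lid_blue and tin_blue below 0.006 m and z of lid_blue in the frame of tin_blue between 0.027 and 0.033 m and horizontal distance between tip_blue and tin_blue below 0.031 m and horizontal distance between tin_green and dock_green below 0.007 m and z of tin_green in the frame of dock_green below 0.008 m and horizontal distance between lid_green and tin_green below 0.006 m and z of lid_green in the frame of tin_green between 0.027 and 0.033 m and horizontal distance between tip_green and tin_green below 0.031 m); the robot touches nothing.
It fails at once if the spool is shoved more than 3 cm (distance of spool from where it was at the start of the episode above 0.03 m).
It fails at once if the coaster is shoved more than 3 cm (distance of coaster from where it was at the start of the episode above 0.03 m).
It fails at once if the driver is shoved more than 3 cm (distance of driver from where it was at the start of the episode above 0.03 m).
It fails at once if the pot is shoved more than 3 cm (distance of pot from where it was at the start of the episode above 0.03 m).
It fails at once if the washer stack is shoved more than 3 cm (distance of washer_stack from where it was at the start of the episode above 0.03 m).
Of tin_red, tin_blue, tin_green only 2 to 3 are there at a start; the rules pass over those that are not, and their reading is None.
At some moment in a run one of tin_red, tin_blue, tin_green, lid_red, lid_blue, lid_green may be knocked a few centimetres aside while the robot is not near it.
Once in a run the grip may slacken for a moment while it holds something.
It also fails if it takes over 210 s, if anything falls off the work surface, if the arm or the gripper's body presses on something with over 40 N, if the wrist force passes 120 N, or if a joint passes its speed limit or range.

### The arm

A 6-joint arm with a two-finger parallel gripper is mounted at the origin on the work surface. World frame = base frame: x ahead of the robot, y to its left, z up, the work surface at z = 0. Lengths are in m, angles in degrees, forces in N, time in s.
With the tool pointing down it reaches from about 0.4 to 0.825 m from the base axis. Payload 7 kg.
Tool frame: the origin (TCP) lies between the finger pads, 19 mm behind the fingertips; this is the grasp point; z points along the fingers, y is the line along which they close (so a half turn about z gives the same grasp; the last joint's range is limited). The gripper opens to 88 mm and grips with 3 to 60 N. Pads are 19 mm wide; open, the fingers measure 130 mm over their backs; the gripper's body (78 mm by 193 mm) begins 47 mm behind the grasp point.
Start: joints at [-47.664, 20.546, 0.682, 0, -70.136, -16.507], TCP at [0.294, -0.608, 0.245] pointing down, gripper open.
Joint ranges: [-176.03, 176.03], [-82.01, 121.73], [-58.28, 71.71], [-173.87, 95.51], [-174.79, -0.11], [-173.66, 173.66]. Speed limits (degrees/s): [136.94, 136.94, 172.46, 180, 180, 180].

### API

Orientations are given as [roll, pitch, yaw] about the fixed x, y, z axes, in that order (R = Rz(yaw) Ry(pitch) Rx(roll)).
In Python, from plant import r, vision gives the robot as it stands.
- The arm moves only by the shell command python3 -m pendant 'ROWS' [FORCE]. ROWS is JSON, a list that holds one entry, the list of rows, each a list of 7 numbers: the shift along the tool's x, y, z scaled (see below), then the turn, a rotation vector about the tool's x, y, z scaled (see below), then the opening, from -1 (shut) to 1 (fully open). In form: [[[x, y, z, wx, wy, wz, fingers], ...]]. A call has exactly 8 rows; each row shifts and turns the commanded pose from where the row before left it, along the tool's axes as they then stand; what a row does not reach is not made up. The controller multiplies each number of a shift by 20 mm and each number of a turn by 4 degrees. A row lasts 1/10 s, in which the tool goes at most 50 mm and 8.59 degrees, less where a joint would pass 70% of its speed; a pose out of reach is approached as far as the arm can. A call with a number of a shift or a turn outside -1 to 1 is refused whole. A call with a gripper value outside its range is refused whole. The fingers move at their own pace and stop on an object; FORCE is the grip in N (left out, the last holds). Time passes only in rows, so rows that do not move let the fingers close, or fill a call up. It gives the time, the measured TCP pose, the force, the opening and the grip force at its end, in the units of the state.
- r.get_state(): the state, without advancing time (a new reading comes with each control period).
- vision.capture(name): name is "side" or "top" or "wrist"; returns a dict with "frame" (480x640x3 uint8, blue, green, red), "depth" (480x640 float32, m along the optical axis (not along the pixel's ray), 0 where there is no reading), "camera_matrix" (3x3 intrinsics, pixels), "k1" (the pictures are not rectified: a ray, as slopes to the right and down, at radius r is drawn at 1 + k1 r^2 times it, then the intrinsics apply), "extrinsics" (4x4, takes a point from world to camera coordinates); the wrist camera has in their place "hand_eye" (4x4, takes a point from camera to tool coordinates, whose origin is the TCP and whose axes are the flange's). Camera axes: x right, y up, looking along -z (the intrinsics and any distortion apply to the point x, -y, -z); pixel columns grow to the right and rows downward; lengths in m; the calibration is good to about 2 mm. A picture is of the moment at which its call begins: read the wrist's pose just before it.
- r.close_job(): hands the job in; it is judged then, once.
The state is a dict: "time_s": time; "joints": joint angles; "qd": joint speeds; "joint_torque": joint torques, N m; "tcp_pos": TCP position; "eef_rot": TCP orientation; "contact_force": force on the tool from outside, world axes, zero at the start; "moment": the same for the moment, N m; "gripper_width": finger opening in m; "gripper_force": force on a finger pad.
Only numpy, scipy, OpenCV 4.12 (cv2) and the standard library are available. Lean on these libraries where they do the work, as an engineer would, in place of code of your own. Each camera call takes 0.05 s, during which the arm holds its last target. There are 200 camera calls.

## Working session

There is one attempt and no reset: what is moved stays moved. The work goes in short steps, Python scripts to look and compute and a shell command to move; the robot and the scene stay as the last step left them, time stands still between calls to the robot, and variables do not carry over. Pictures are saved under pics/ and viewed, at most 14 in all, crops included, and the job is handed in when it is done.

```bash
ls; mkdir -p pics; cat > h.py <<'E'
import numpy as np,cv2,json
from plant import r,vision
from scipy.spatial.transform import Rotation as R
def cap(n):
    s=r.get_state(); c=vision.capture(n)
    if n=="wrist":
        T=np.eye(4);T[:3,:3]=R.from_euler('xyz',s['eef_rot'],degrees=True).as_matrix();T[:3,3]=s['tcp_pos']
        c['c2w']=T@np.array(c['hand_eye'])
    else: c['c2w']=np.linalg.inv(np.array(c['extrinsics']))
    return c
def rays(c,uv):
    uv=np.asarray(uv,float).reshape(-1,1,2);K=np.array(c['camera_matrix'],float)
    p=cv2.undistortPoints(uv,K,np.array([c['k1'],0,0,0,0.]),)[:,0]
    return np.c_[p[:,0],-p[:,1],-np.ones(len(p))]@c['c2w'][:3,:3].T
def plane(c,uv,z):
    d=rays(c,uv);o=c['c2w'][:3,3]
    return o+d*((z-o[2])/d[:,2])[:,None]
def world(c,uv):
    "uses depth"
    uv=np.asarray(uv,float).reshape(-1,2);i=uv.round().astype(int)
    return c['c2w'][:3,3]+rays(c,uv)*c['depth'][i[:,1],i[:,0]][:,None]
def mask(f,col):
    h=cv2.cvtColor(f,cv2.COLOR_BGR2HSV)
    H,S,V=h[...,0].astype(int),h[...,1],h[...,2]
    ok=(S>110)&(V>50)
    m={'red':(H<7)|(H>172),'blue':(H>98)&(H<130),'green':(H>45)&(H<88)}[col]&ok
    return m.astype(np.uint8)
E
python3 - <<'E'
from h import *
print(r.get_state())
for n in("top","side"):
    c=cap(n);cv2.imwrite(f"pics/{n}0.png",c['frame'])
    print(n,c['c2w'].round(3).tolist(),c['camera_matrix'],c['k1'])
E
```

```text
pics
{'time_s': 0.0, 'joints': array([-4.76651461e+01,  2.05920508e+01,  6.31851010e-01, -1.94912159e-02,
       -7.01344824e+01, -1.65071066e+01]), 'qd': array([-0.04764758,  0.0135492 , -0.00650409,  0.08434812,  0.01451084,
       -0.00615432]), 'joint_torque': array([ 9.60592624e-04, -5.82714808e+01,  2.93067062e+01,  6.99717969e+00,
        7.08267806e-03, -1.63276868e-04]), 'tcp_pos': array([ 0.29384748, -0.60716603,  0.24440307]), 'eef_rot': array([ 1.79904014e+02, -9.33744233e-03, -1.54178883e+02]), 'contact_force': array([-0.34313779,  0.15289012,  0.37127564]), 'moment': array([-0.02968015,  0.04891703,  0.02130199]), 'gripper_force': 0.0, 'gripper_width': 0.08793589978962639}
top [[-0.008, 0.996, -0.092, 0.421], [-1.0, -0.01, -0.023, -0.028], [-0.024, 0.091, 0.996, 1.414], [0.0, 0.0, 0.0, 1.0]] [[578.78442477   0.         317.99051622]
 [  0.         578.78442477 243.90818249]
 [  0.           0.           1.        ]] 0.05105545396159977
side [[0.74, 0.378, -0.556, 0.001], [-0.672, 0.42, -0.61, -0.633], [0.003, 0.825, 0.565, 0.651], [0.0, 0.0, 0.0, 1.0]] [[451.62826495   0.         321.78319431]
 [  0.         451.62826495 239.7182825 ]
 [  0.           0.           1.        ]] -0.07283210876663038
```

View pics/top0.png

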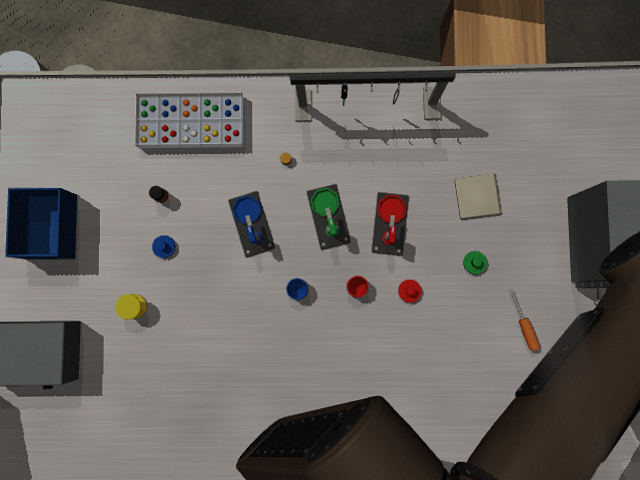

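View pics/side0.png

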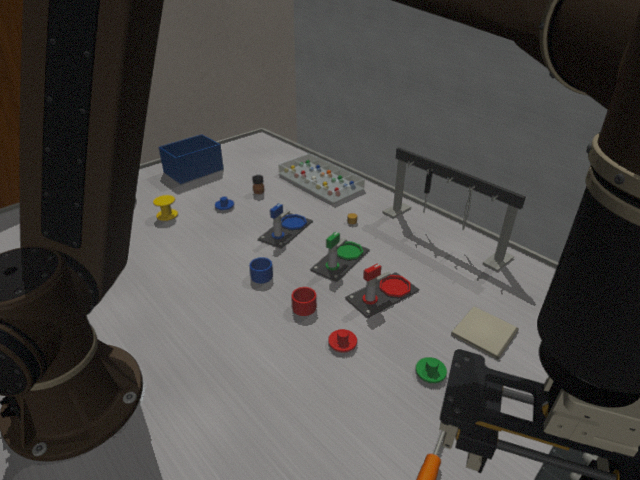

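```bash
cat > find.py <<'E'
from h import *
def find(c,zoff=0.):
    for col in('red','blue','green'):
        n,l,st,ce=cv2.connectedComponentsWithStats(cv2.morphologyEx(mask(c['frame'],col),cv2.MORPH_CLOSE,np.ones((3,3))))
        for i in range(1,n):
            if st[i,4]<60: continue
            v,u=np.nonzero(l==i);w=world(c,np.c_[u,v]);w=w[(c['depth'][v,u]>0)&(abs(w[:,1])<.75)&(w[:,0]>.2)&(w[:,0]<.8)&(w[:,2]<.12)]
            if len(w)<40: continue
            print(col,'px',ce[i].round(),'n',len(w),'zmax %.3f'%np.percentile(w[:,2],98))
            for a,b in((-.005,.009),(.009,.020),(.022,.034),(.030,.045),(.08,.1)):
                s=w[(w[:,2]>a)&(w[:,2]<b)]
                if len(s)<15: continue
                (x,y),(sw,sh),an=cv2.minAreaRect((s[:,:2]*1000).astype(np.float32))
                (x2,y2),rad=cv2.minEnclosingCircle((s[:,:2]*1000).astype(np.float32))
                print('   z %.3f-%.3f n %d medz %.4f rect c %.1f %.1f size %.0f %.0f ang %.0f | circ %.1f %.1f r %.1f'%(a,b,len(s),np.median(s[:,2]),x,y,sw,sh,an,x2,y2,rad))
if __name__=='__main__':
    import sys
    find(cap(sys.argv[1]))
E
python3 find.py top; echo SIDE; python3 find.py side
```

```text
red px [391. 208.] n 623 zmax 0.016
   z -0.005-0.009 n 456 medz 0.0056 rect c 635.6 -176.4 size 69 70 ang 81 | circ 636.7 -177.0 r 37.1
   z 0.009-0.020 n 163 medz 0.0116 rect c 635.3 -176.3 size 67 67 ang 38 | circ 635.8 -176.2 r 36.3
red px [390. 235.] n 176 zmax 0.094
   z -0.005-0.009 n 37 medz 0.0062 rect c 569.9 -160.9 size 17 42 ang 89 | circ 569.9 -165.9 r 21.2
   z 0.009-0.020 n 17 medz 0.0102 rect c 564.1 -161.2 size 29 15 ang 9 | circ 564.9 -166.3 r 14.9
   z 0.080-0.100 n 106 medz 0.0898 rect c 564.2 -167.9 size 14 37 ang 89 | circ 564.3 -168.1 r 19.5
red px [357. 286.] n 379 zmax 0.040
   z -0.005-0.009 n 250 medz 0.0039 rect c 445.0 -89.5 size 45 48 ang 78 | circ 446.9 -90.4 r 26.4
   z 0.009-0.020 n 24 medz 0.0104 rect c 444.4 -90.9 size 39 46 ang 53 | circ 446.4 -88.8 r 23.9
   z 0.022-0.034 n 20 medz 0.0323 rect c 447.3 -88.5 size 47 47 ang 56 | circ 448.2 -89.6 r 25.3
   z 0.030-0.045 n 99 medz 0.0360 rect c 446.8 -89.6 size 48 49 ang 45 | circ 446.7 -89.8 r 25.6
red px [410. 291.] n 427 zmax 0.033
   z -0.005-0.009 n 48 medz 0.0074 rect c 434.9 -215.3 size 48 52 a
[... 5911 characters left out ...]
 px [332. 240.] n 119 zmax 0.090
   z 0.080-0.100 n 69 medz 0.0872 rect c 579.0 -33.1 size 34 12 ang 12 | circ 579.5 -35.3 r 17.2
green px [349. 251.] n 333 zmax 0.011
   z -0.005-0.009 n 288 medz 0.0049 rect c 653.5 -15.8 size 67 58 ang 59 | circ 651.4 -15.7 r 35.2
   z 0.009-0.020 n 45 medz 0.0102 rect c 652.2 -26.1 size 67 45 ang 18 | circ 649.0 -17.0 r 34.6
green px [431. 370.] n 596 zmax 0.030
   z -0.005-0.009 n 38 medz 0.0084 rect c 496.3 -380.0 size 40 51 ang 55 | circ 499.8 -375.9 r 26.2
   z 0.009-0.020 n 427 medz 0.0106 rect c 500.4 -375.3 size 53 53 ang 9 | circ 499.9 -375.0 r 27.9
   z 0.022-0.034 n 120 medz 0.0283 rect c 500.4 -374.4 size 21 21 ang 42 | circ 501.0 -375.4 r 11.9
```

```bash
cat > to.py <<'E'
# to.py x y z yaw(mm,deg): prints remaining tool-axis units from the measured pose
from h import *;import sys
s=r.get_state();x,y,z,yw=map(float,sys.argv[1:])
M=R.from_euler('xyz',s['eef_rot'],degrees=True).as_matrix()
d=(np.array([x,y,z])/1000-s['tcp_pos'])
G=R.from_euler('xyz',[180,0,yw],degrees=True).as_matrix()
w=np.degrees(R.from_matrix(M.T@G).as_rotvec())
print('t %.1f tcp'%s['time_s'],(s['tcp_pos']*1000).round(1),'rot',s['eef_rot'].round(1),'F',s['contact_force'].round(1),'w %.1f'%(s['gripper_width']*1000),'gf %.1f'%s['gripper_force'])
print('units shift',(M.T@d/.02).round(2),'after turn',(G.T@d/.02).round(2),'turn',(w/4).round(2))
E
python3 -m pendant '[[[0,0,0,0,0,1,1],[0,0,0,0,0,1,1],[0,0,0,0,0,1,1],[0,0,0,0,0,1,1],[0,0,0,0,0,1,1],[0,0,0,0,0,1,1],[0,0,0,0,0,1,1],[0,0,0,0,0,1,1]]]' 30
python3 -m pendant '[[[-0.46,0.96,0.1,0,0,0,1],[-0.46,0.96,0.1,0,0,0,1],[-0.46,0.96,0.1,0,0,0,1],[-0.46,0.96,0.1,0,0,0,1],[-0.46,0.96,0.1,0,0,0,1],[-0.46,0.96,0.1,0,0,0,1],[-0.46,0.96,0.1,0,0,0,1],[-0.46,0.96,0.1,0,0,0,1]]]'
python3 -m pendant '[[[-0.46,0.96,0.1,0,0,0,1],[-0.46,0.96,0.1,0,0,0,1],[-0.46,0.96,0.1,0,0,0,1],[-0.46,0.96,0.1,0,0,0,1],[-0.46,0.96,0.1,0,0,0,1],[-0.46,0.96,0.1,0,0,0,1],[-0.46,0.96,0.1,0,0,0,1],[-0.46,0.96,0.1,0,0,0,1]]]'
python3 -m pendant '[[[-0.46,0.96,0.1,0,0,0,1],[-0.46,0.96,0.1,0,0,0,1],[-0.46,0.96,0.1,0,0,0,1],[-0.46,0.96,0.1,0,0,0,1],[-0.46,0.96,0.1,0,0,0,1],[-0.46,0.96,0.1,0,0,0,1],[-0.46,0.96,0.1,0,0,0,1],[-0.46,0.96,0.1,0,0,0,1]]]'
python3 to.py 562.6 -169.5 200 174
python3 - <<'E'
from h import *;from find import find
c=cap('wrist');cv2.imwrite('pics/w1.png',c['frame']);print(c['c2w'].round(3),c['camera_matrix'],c['k1']);find(c)
E
```

```text
time_s: 1.0
tcp_pos: [0.294, -0.6074, 0.2451]
eef_rot: [180.0, -0.0, 173.7]
contact_force: [0.6, -0.4, -0.2]
gripper_width: 0.0878
gripper_force: 0.0
time_s: 1.8
tcp_pos: [0.384, -0.4619, 0.2291]
eef_rot: [180.0, -0.0, 173.8]
contact_force: [-0.4, 0.1, -0.3]
gripper_width: 0.0877
gripper_force: 0.0
time_s: 2.6
tcp_pos: [0.4737, -0.3171, 0.2132]
eef_rot: [180.0, -0.0, 173.8]
contact_force: [0.6, 0.1, -0.6]
gripper_width: 0.0873
gripper_force: 0.0
time_s: 3.4
tcp_pos: [0.5634, -0.1723, 0.1972]
eef_rot: [180.0, -0.0, 173.8]
contact_force: [0.9, -0.3, -0.8]
gripper_width: 0.0876
gripper_force: 0.0
t 3.4 tcp [ 563.4 -172.3  197.2] rot [180.   -0.  173.8] F [ 0.9 -0.3 -0.8] w 87.6 gf 0.0
units shift [ 0.06  0.14 -0.14] after turn [ 0.06  0.14 -0.14] turn [ 0.   -0.   -0.04]
[[ 0.106 -0.947 -0.302  0.481]
 [ 0.994  0.101  0.032 -0.162]
 [ 0.    -0.304  0.953  0.337]
 [ 0.     0.     0.     1.   ]] [[413.50766369   0.         322.79100708]
 [  0.         413.50766369 242.05259347]
 [  0.           0.           1.        ]] -0.04319165288910653
red px [425.  47.] n 5191 zmax 0.037
   z -0.005
[... 1893 characters left out ...]
g 16 | circ 502.5 -371.3 r 11.3
   z 0.030-0.045 n 458 medz 0.0307 rect c 502.4 -371.0 size 21 20 ang 23 | circ 502.4 -371.2 r 10.8
green px [492. 218.] n 392 zmax 0.011
   z -0.005-0.009 n 68 medz 0.0087 rect c 579.1 -29.6 size 24 30 ang 37 | circ 582.1 -27.2 r 16.4
   z 0.009-0.020 n 323 medz 0.0099 rect c 580.6 -31.4 size 25 31 ang 54 | circ 582.6 -28.8 r 15.8
green px [520. 279.] n 4562 zmax 0.091
   z -0.005-0.009 n 2251 medz 0.0062 rect c 655.3 -10.6 size 72 57 ang 58 | circ 652.8 -9.7 r 36.7
   z 0.009-0.020 n 632 medz 0.0114 rect c 649.8 -12.1 size 67 60 ang 41 | circ 652.2 -11.7 r 35.9
   z 0.080-0.100 n 1358 medz 0.0901 rect c 582.5 -28.8 size 38 15 ang 13 | circ 582.6 -29.3 r 19.3
```

View pics/w1.png

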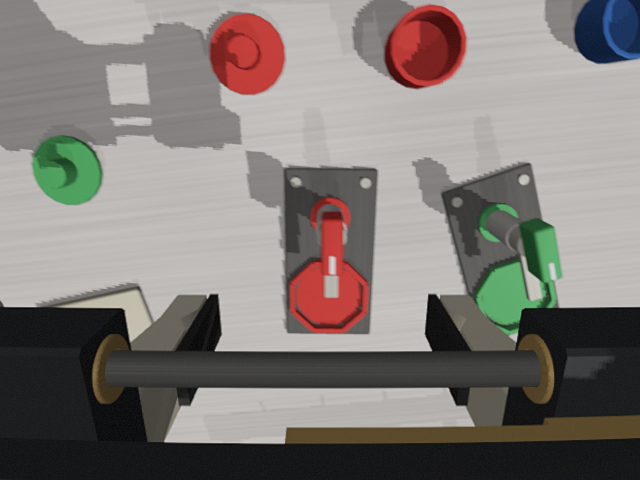

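```bash

python3 -m pendant '[[[0,0.1,0.9,0,0,0.1,0.4],[0,0.1,0.9,0,0,0,0.2],[0,0.05,0.9,0,0,0,0],[0,0,0.9,0,0,0,0],[0,0,0.9,0,0,0,-0.2],[0,0,0.75,0,0,0,-0.2],[0,0,0.3,0,0,0,-0.4],[0,0,0,0,0,0,-0.4]]]' 30
python3 -m pendant '[[[0,0,0,0,0,0,-1],[0,0,0,0,0,0,-1],[0,0,0,0,0,0,-1],[0,0,0,0,0,0,-1],[0,0,0,0,0,0,-1],[0,0,0,0,0,0,-1],[0,0,0,0,0,0,-1],[0,0,0,0,0,0,-1]]]' 30
python3 to.py 563 -167.3 86 173
```

```text
time_s: 4.25
tcp_pos: [0.5631, -0.1683, 0.0855]
eef_rot: [-180.0, -0.1, 173.4]
contact_force: [-0.5, -0.3, 0.0]
gripper_width: 0.0297
gripper_force: 0.0
time_s: 5.05
tcp_pos: [0.5644, -0.1678, 0.0873]
eef_rot: [180.0, 0.1, 173.5]
contact_force: [0.3, 5.9, 5.5]
gripper_width: 0.0138
gripper_force: 30.0
t 5.0 tcp [ 564.4 -167.8   87.3] rot [1.800e+02 1.000e-01 1.735e+02] F [0.3 5.9 5.5] w 13.8 gf 30.0
units shift [0.07 0.02 0.06] after turn [0.07 0.01 0.06] turn [0.01 0.03 0.11]
```

```bash

python3 -m pendant '[[[0,0,0,0,0,-1,-1],[0,0,0,0,0,-1,-1],[0,0,0,0,0,-1,-1],[0,0,0,0,0,-1,-1],[0,0,0,0,0,-1,-1],[0,0,0,0,0,-1,-1],[0,0,0,0,0,-1,-1],[0,0,0,0,0,-1,-1]]]' 40
python3 -m pendant '[[[0,0,0,0,0,-1,-1],[0,0,0,0,0,-1,-1],[0,0,0,0,0,-1,-1],[0,0,0,0,0,-1,-1],[0,0,0,0,0,-1,-1],[0,0,0,0,0,-1,-1],[0,0,0,0,0,-1,-1],[0,0,0,0,0,-1,-1]]]'
python3 -m pendant '[[[0,0,0,0,0,-0.8,-1],[0,0,0,0,0,-0.6,-1],[0,0,0,0,0,0,-1],[0,0,0,0,0,0,0.1],[0,0,0,0,0,0,0.1],[0,0,0,0,0,0,0.1],[0,0,-0.6,0,0,0,0.1],[0,0,-1,0,0,0,0.1]]]'
python3 to.py 563 -167.3 86 243
```

```text
time_s: 5.85
tcp_pos: [0.5643, -0.1675, 0.0873]
eef_rot: [-180.0, 0.1, -154.4]
contact_force: [-1.1, 7.1, 6.8]
gripper_width: 0.0137
gripper_force: 40.0
time_s: 6.65
tcp_pos: [0.5641, -0.1672, 0.0873]
eef_rot: [-180.0, 0.1, -122.4]
contact_force: [-1.5, 9.0, 8.1]
gripper_width: 0.0142
gripper_force: 40.0
time_s: 7.45
tcp_pos: [0.5627, -0.1684, 0.118]
eef_rot: [179.8, -0.1, -117.0]
contact_force: [0.9, -0.6, 0.8]
gripper_width: 0.0461
gripper_force: 0.0
t 7.5 tcp [ 562.7 -168.4  118. ] rot [ 1.798e+02 -1.000e-01 -1.170e+02] F [ 0.9 -0.6  0.8] w 46.1 gf 0.0
units shift [-0.06  0.01  1.6 ] after turn [-0.06  0.01  1.6 ] turn [ 0.04 -0.02  0.  ]
```

```bash

python3 -m pendant '[[[0,0,-0.5,0,0,1,1],[0,0,-0.5,0,0,1,1],[0,0,-0.5,0,0,1,1],[0,0,-0.5,0,0,1,1],[0,0,-0.5,0,0,1,1],[0,0,-0.5,0,0,1,1],[0,0,0,0,0,1,1],[0,0,0,0,0,1,1]]]' 
python3 -m pendant '[[[0,0,0,0,0,1,1],[0,0,0,0,0,1,1],[0,0,0,0,0,1,1],[0,0,0,0,0,1,1],[0,0,0,0,0,1,1],[0,0,0,0,0,1,1],[0,0,0,0,0,1,1],[0,0,0,0,0,1,1]]]' 
python3 -m pendant '[[[0.7,0.6,0,0,0,0.75,1],[0.7,0.6,0,0,0,0.75,1],[0.8,0.6,0,0,0,0,1],[0.8,0.6,0,0,0,0,1],[0.9,0.3,0,0,0,0,1],[1,0.1,0,0,0,0,1],[1,0,0,0,0,0,1],[0,0,0,0,0,0,1]]]' 
python3 to.py 446.3 -89.2 28 173
python3 find.py wrist
```

```text
time_s: 8.25
tcp_pos: [0.5639, -0.1685, 0.1797]
eef_rot: [-179.9, 0.1, -149.1]
contact_force: [-0.0, 0.5, 0.2]
gripper_width: 0.0872
gripper_force: 0.0
time_s: 9.05
tcp_pos: [0.5637, -0.1685, 0.1793]
eef_rot: [-180.0, 0.0, 178.9]
contact_force: [-0.5, 0.3, -0.1]
gripper_width: 0.0874
gripper_force: 0.0
time_s: 9.85
tcp_pos: [0.4493, -0.1003, 0.1793]
eef_rot: [180.0, 0.0, 173.0]
contact_force: [-0.4, 0.7, 0.2]
gripper_width: 0.0876
gripper_force: 0.0
t 9.8 tcp [ 449.3 -100.3  179.3] rot [180.   0. 173.] F [-0.4  0.7  0.2] w 87.6 gf 0.0
units shift [0.22 0.53 7.56] after turn [0.22 0.54 7.56] turn [0.01 0.01 0.01]
red px [337. 222.] n 4292 zmax 0.037
   z -0.005-0.009 n 2133 medz 0.0048 rect c 444.2 -87.7 size 43 48 ang 82 | circ 444.0 -88.1 r 24.4
   z 0.009-0.020 n 426 medz 0.0146 rect c 444.3 -88.1 size 44 49 ang 86 | circ 444.0 -88.1 r 24.6
   z 0.022-0.034 n 530 medz 0.0282 rect c 444.2 -87.8 size 48 45 ang 3 | circ 443.7 -88.2 r 24.7
   z 0.030-0.045 n 1304 medz 0.0363 rect c 445.5 -88.0 size 51 50 ang 15 | circ 445.6 -88.2 r 25.7
red px [173. 222.] n 3843 zmax 0.031
   z 0.009-0
[... 1288 characters left out ...]
green px [ 17. 300.] n 496 zmax 0.014
   z 0.009-0.020 n 487 medz 0.0125 rect c 483.2 -360.3 size 32 14 ang 82 | circ 484.0 -359.8 r 16.8
green px [420. 347.] n 141 zmax 0.011
   z -0.005-0.009 n 53 medz 0.0082 rect c 569.5 -31.7 size 17 6 ang 89 | circ 569.8 -31.7 r 8.9
   z 0.009-0.020 n 88 medz 0.0098 rect c 569.2 -29.1 size 19 6 ang 83 | circ 572.3 -29.5 r 9.5
green px [438. 411.] n 1603 zmax 0.091
   z -0.005-0.009 n 616 medz 0.0063 rect c 642.5 -13.9 size 64 34 ang 83 | circ 650.3 -14.5 r 32.4
   z 0.009-0.020 n 183 medz 0.0116 rect c 629.9 -28.5 size 16 51 ang 37 | circ 634.4 -25.2 r 25.6
   z 0.080-0.100 n 621 medz 0.0901 rect c 573.2 -30.5 size 21 14 ang 14 | circ 573.6 -30.7 r 12.2
```

```bash

python3 -m pendant '[[[0.1,0.26,0.9,0,0,0,1],[0.09,0.25,1,0,0,0,1],[0,0,1,0,0,0,1],[0,0,1,0,0,0,1],[0,0,1,0,0,0,1],[0,0,1,0,0,0,1],[0,0,1,0,0,0,1],[0,0,0.56,0,0,0,1]]]' 40
python3 -m pendant '[[[0,0,0,0,0,0,-1],[0,0,0,0,0,0,-1],[0,0,0,0,0,0,-1],[0,0,0,0,0,0,-1],[0,0,0,0,0,0,-1],[0,0,0,0,0,0,-1],[0,0,0,0,0,0,-1],[0,0,0,0,0,0,-1]]]' 
python3 to.py 635.5 -176.3 120 173
```

```text
time_s: 10.7
tcp_pos: [0.4492, -0.09, 0.028]
eef_rot: [-180.0, -0.1, 173.0]
contact_force: [0.7, -0.8, 0.1]
gripper_width: 0.0876
gripper_force: 0.0
time_s: 11.5
tcp_pos: [0.4492, -0.0896, 0.0298]
eef_rot: [180.0, 0.1, 173.0]
contact_force: [-0.8, 0.9, 6.0]
gripper_width: 0.0519
gripper_force: 40.0
t 11.5 tcp [449.2 -89.6  29.8] rot [1.80e+02 1.00e-01 1.73e+02] F [-0.8  0.9  6. ] w 51.9 gf 40.0
units shift [-9.77 -3.17 -4.5 ] after turn [-9.77 -3.17 -4.51] turn [0.   0.02 0.01]
```

```bash

python3 -m pendant '[[[0,0,-0.8,0,0,0,-1],[0,0,-0.8,0,0,0,-1],[0,0,-0.9,0,0,0,-1],[0,0,-1,0,0,0,-1],[0,0,-1,0,0,0,-1],[0,0,-0.5,0,0,0,-1],[0,0,0,0,0,0,-1],[0,0,0,0,0,0,-1]]]' 
python3 to.py 635.5 -176.3 130 173
python3 - <<'E'
from h import *
for i in range(2):
    s=r.get_state();print(s['tcp_pos'],s['gripper_force'])
    c=cap('top')
    v,u=np.nonzero(mask(c['frame'],'red'));w=world(c,np.c_[u,v]);k=(w[:,2]>.125)&(w[:,2]<.15);w=w[k]
    print(len(w),cv2.minEnclosingCircle((w[:,:2]*1000).astype(np.float32)),w.mean(0))
c=cap('wrist');cv2.imwrite('pics/w2.png',c['frame'])
E
```

```text
time_s: 12.3
tcp_pos: [0.4483, -0.0897, 0.1285]
eef_rot: [180.0, -0.0, 173.0]
contact_force: [-0.3, -0.4, -0.9]
gripper_width: 0.0518
gripper_force: 40.0
t 12.3 tcp [448.3 -89.7 128.5] rot [180.  -0. 173.] F [-0.3 -0.4 -0.9] w 51.8 gf 40.0
units shift [-9.82 -3.16 -0.08] after turn [-9.82 -3.16 -0.07] turn [ 0.   -0.01  0.  ]
[ 0.44830628 -0.08972331  0.12852129] 39.9994283169508
0 ((0.0, 0.0), 0.0) [nan nan nan]
[ 0.44804132 -0.08980682  0.12820154] 39.99944183975458
0 ((0.0, 0.0), 0.0) [nan nan nan]<stdin>:6: RuntimeWarning: Mean of empty slice.
  ret = um.true_divide(
```

View pics/w2.png

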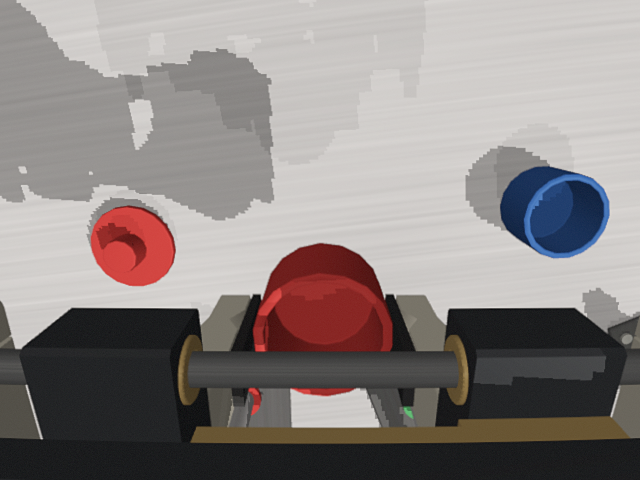

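```bash
cat > held.py <<'E'
from h import *;import sys
# centre of held object's rim in the tool frame (mm)
def held(col,lo,hi):
    c=cap('wrist');H=np.array(c['hand_eye']);c['c2w']=H
    m=mask(c['frame'],col);v,u=np.nonzero(m);w=world(c,np.c_[u,v])*1000
    w=w[(abs(w[:,0])<45)&(abs(w[:,1])<45)&(w[:,2]>-25)&(w[:,2]<40)&(c['depth'][v,u]>0)]
    zt=np.percentile(w[:,2],1);print('top z',zt,len(w))
    s=w[(w[:,2]>zt+lo)&(w[:,2]<zt+hi)]
    x,y=s[:,0],s[:,1];print('rim n',len(s),'ext',x.min(),x.max(),y.min(),y.max(),cv2.minEnclosingCircle(s[:,:2].astype(np.float32)))
held(sys.argv[1],float(sys.argv[2]),float(sys.argv[3]))
E
python3 held.py red -1 2; python3 to.py 635.5 -176.3 130 173
```

```text
top z -7.580465500173564 12297
rim n 2498 ext -21.479491673214156 29.712853400360007 -24.722117521947926 26.701476416344676 ((3.9569785594940186, 0.9128682017326355), 25.952842712402344)
t 12.5 tcp [448.2 -89.8 128.2] rot [-1.80e+02 -1.00e-01  1.73e+02] F [-0.3 -0.4 -1.6] w 51.8 gf 40.0
units shift [-9.82 -3.15 -0.1 ] after turn [-9.82 -3.15 -0.09] turn [-0.01 -0.03  0.01]
```

```bash

python3 -m pendant '[[[-0.7,-0.22,0,0,0,0,-1],[-1,-0.31,0,0,0,0,-1],[-1,-0.31,0,0,0,0,-1],[-1,-0.31,0,0,0,0,-1],[-1,-0.31,0,0,0,0,-1],[-1,-0.31,0,0,0,0,-1],[-1,-0.31,0,0,0,0,-1],[-1,-0.31,0,0,0,0,-1]]]' 
python3 -m pendant '[[[-1,-0.31,0,0,0,0,-1],[-1,-0.31,0,0,0,0,-1],[-0.22,-0.13,0,0,0,0,-1],[0,0,0,0,0,0,-1],[0,0,0.8,0,0,0,-1],[0,0,1,0,0,0,-1],[0,0,1,0,0,0,-1],[0,0,0,0,0,0,-1]]]' 
python3 to.py 637.4 -176.3 35 173;python3 held.py red -1 2
```

```text
time_s: 13.3
tcp_pos: [0.5971, -0.1569, 0.1282]
eef_rot: [-180.0, -0.1, 173.0]
contact_force: [-0.9, 0.3, -0.9]
gripper_width: 0.052
gripper_force: 40.0
time_s: 14.1
tcp_pos: [0.6354, -0.1758, 0.0702]
eef_rot: [-180.0, -0.3, 173.0]
contact_force: [-0.8, 0.1, -2.0]
gripper_width: 0.0517
gripper_force: 40.0
t 14.1 tcp [ 635.4 -175.8   70.2] rot [-180.    -0.3  173. ] F [-0.8  0.1 -2. ] w 51.7 gf 40.0
units shift [-0.11 -0.01  1.76] after turn [-0.1  -0.01  1.76] turn [-0.   -0.08  0.  ]
top z -7.531079436498235 12440
rim n 2485 ext -21.71877710521164 29.635126448098056 -24.84590640197833 26.667694065535557 ((4.123409271240234, 0.9115132093429565), 25.9351806640625)
```

```bash

python3 -m pendant '[[[-0.1,0,0,0,0,0,-1],[0,0,0.5,0,0,0,-1],[0,0,0.4,0,0,0,-1],[0,0,0.3,0,0,0,-1],[0,0,0.2,0,0,0,-1],[0,0,0.15,0,0,0,-1],[0,0,0.1,0,0,0,-1],[0,0,0,0,0,0,-1]]]' 
python3 to.py 637.4 -176.3 35 173;python3 held.py red -1 2
```

```text
time_s: 14.95
tcp_pos: [0.64, -0.1764, 0.0399]
eef_rot: [-180.0, -0.0, 173.0]
contact_force: [0.1, 0.2, -1.7]
gripper_width: 0.0519
gripper_force: 40.0
t 14.9 tcp [ 640.  -176.4   39.9] rot [-180.   -0.  173.] F [ 0.1  0.2 -1.7] w 51.9 gf 40.0
units shift [ 0.13 -0.01  0.24] after turn [ 0.13 -0.01  0.24] turn [-0.   -0.01  0.01]
top z -7.426370931933943 17123
rim n 2521 ext -21.64761526531184 29.884521719545962 -24.684771429983037 26.66898072830713 ((4.135672569274902, 0.9506514668464661), 25.950353622436523)
```

```bash

python3 -m pendant '[[[0.1,0,0,0,0,0,-1],[0,0,0.1,0,0,0,-1],[0,0,0.1,0,0,0,-1],[0,0,0.06,0,0,0,-1],[0,0,0,0,0,0,-1],[0,0,0,0,0,0,-1],[0,0,0,0,0,0,-1],[0,0,0,0,0,0,-1]]]' 
python3 to.py 637.4 -176.3 35 173;python3 held.py red -1 2
```

```text
time_s: 15.8
tcp_pos: [0.6381, -0.1761, 0.035]
eef_rot: [180.0, 0.0, 173.0]
contact_force: [-1.1, 0.1, -0.2]
gripper_width: 0.0516
gripper_force: 40.0
t 15.8 tcp [ 638.1 -176.1   35. ] rot [180.   0. 173.] F [-1.1  0.1 -0.2] w 51.6 gf 40.0
units shift [ 0.03 -0.01 -0.  ] after turn [ 0.03 -0.01 -0.  ] turn [0.   0.   0.01]
top z -7.434613279060748 16294
rim n 2513 ext -21.30280119679012 29.761029970998692 -24.33781454841273 26.787812060050996 ((4.270822525024414, 1.0981435775756836), 25.941898345947266)
```

```bash

python3 -m pendant '[[[0,0,0,0,0,0,0.6],[0,0,0,0,0,0,0.6],[0,0,0,0,0,0,0.6],[0,0,-0.5,0,0,0,0.6],[0,0,-1,0,0,0,0.6],[0,0,-1,0,0,0,0.6],[0,0,-1,0,0,0,0.6],[0,0,-1,0,0,0,0.6]]]' 
python3 -m pendant '[[[1,-0.17,-0.6,0,0,0,0.6],[1,-0.17,-0.5,0,0,0,0.6],[1,-0.17,0,0,0,0,0.6],[1,-0.17,0,0,0,0,0.6],[1,-0.17,0,0,0,0,0.6],[1,-0.17,0,0,0,0,0.6],[1,-0.17,0,0,0,0,0.6],[1,-0.17,0,0,0,0,0.6]]]' 
python3 to.py 435.3 -215.2 35 173;python3 find.py wrist|grep -A5 red; echo TOP;python3 find.py top
```

```text
time_s: 16.65
tcp_pos: [0.6382, -0.1762, 0.1267]
eef_rot: [-180.0, 0.0, 173.0]
contact_force: [1.4, -0.4, -0.3]
gripper_width: 0.0701
gripper_force: 0.0
time_s: 17.45
tcp_pos: [0.4753, -0.1838, 0.1479]
eef_rot: [180.0, 0.1, 173.0]
contact_force: [0.2, -0.1, 0.1]
gripper_width: 0.0699
gripper_force: 0.0
t 17.4 tcp [ 475.3 -183.8  147.9] rot [1.80e+02 1.00e-01 1.73e+02] F [ 0.2 -0.1  0.1] w 69.9 gf 0.0
units shift [ 1.8  -1.8   5.64] after turn [ 1.8  -1.8   5.64] turn [0.   0.02 0.01]
red px [269. 180.] n 5156 zmax 0.031
   z -0.005-0.009 n 102 medz 0.0006 rect c 419.7 -216.7 size 25 57 ang 3 | circ 432.2 -216.0 r 28.5
   z 0.009-0.020 n 4077 medz 0.0126 rect c 434.0 -214.3 size 54 53 ang 55 | circ 434.8 -214.4 r 27.7
   z 0.022-0.034 n 961 medz 0.0305 rect c 435.0 -214.4 size 21 21 ang 40 | circ 435.2 -214.5 r 11.1
   z 0.030-0.045 n 685 medz 0.0307 rect c 434.8 -214.4 size 20 20 ang 82 | circ 434.8 -214.4 r 10.6
red px [356. 332.] n 538 zmax 0.011
   z -0.005-0.009 n 196 medz 0.0077 rect c 557.8 -165.8 size 32 24 ang 85 | circ 562.1 -166.7 r 16.5
   z 0.009-0.020 n 339 medz 0.0097 r
[... 2808 characters left out ...]
z 0.0065 rect c 594.3 -30.7 size 29 35 ang 89 | circ 591.9 -29.4 r 20.1
   z 0.009-0.020 n 23 medz 0.0109 rect c 583.6 -29.4 size 17 32 ang 6 | circ 582.9 -29.5 r 16.1
   z 0.080-0.100 n 95 medz 0.0901 rect c 583.6 -28.6 size 36 14 ang 12 | circ 584.0 -29.4 r 18.2
green px [478. 262.] n 275 zmax 0.034
   z -0.005-0.009 n 36 medz 0.0078 rect c 501.0 -384.0 size 36 52 ang 85 | circ 501.6 -377.2 r 27.3
   z 0.009-0.020 n 172 medz 0.0129 rect c 502.2 -381.7 size 36 53 ang 88 | circ 502.4 -373.4 r 27.2
   z 0.022-0.034 n 58 medz 0.0300 rect c 504.5 -372.0 size 19 20 ang 25 | circ 504.0 -372.5 r 10.8
   z 0.030-0.045 n 35 medz 0.0321 rect c 504.4 -370.9 size 16 20 ang 56 | circ 504.0 -371.5 r 10.2
```

```bash

python3 -m pendant '[[[0.6,-0.6,0.5,0,0,0,0.3],[0.6,-0.6,0.7,0,0,0,0.3],[0.53,-0.61,0.8,0,0,0,0.3],[0,0,1,0,0,0,0.3],[0,0,0.8,0,0,0,0.3],[0,0,0.6,0,0,0,0.3],[0,0,0,0,0,0,0.3],[0,0,0,0,0,0,0.3]]]' 
python3 to.py 436.5 -215.6 34 173;python3 find.py wrist|grep -A5 red|head -6
```

```text
time_s: 18.35
tcp_pos: [0.4372, -0.2158, 0.059]
eef_rot: [-180.0, -0.0, 173.0]
contact_force: [0.5, -0.1, 0.6]
gripper_width: 0.0567
gripper_force: 0.0
t 18.4 tcp [ 437.2 -215.8   59. ] rot [-180.   -0.  173.] F [ 0.5 -0.1  0.6] w 56.7 gf 0.0
units shift [0.04 0.   1.25] after turn [0.04 0.   1.25] turn [-0.   -0.01  0.01]
red px [323. 280.] n 9168 zmax 0.031
   z -0.005-0.009 n 25 medz 0.0086 rect c 410.2 -210.7 size 33 5 ang 81 | circ 412.9 -211.2 r 16.4
   z 0.009-0.020 n 7252 medz 0.0126 rect c 434.4 -214.4 size 55 55 ang 52 | circ 434.7 -214.6 r 27.9
   z 0.022-0.034 n 1825 medz 0.0303 rect c 434.4 -214.4 size 21 21 ang 40 | circ 434.6 -214.4 r 11.0
   z 0.030-0.045 n 1197 medz 0.0307 rect c 434.5 -214.4 size 20 20 ang 71 | circ 434.5 -214.4 r 10.5
```

```bash

python3 -m pendant '[[[0.04,0,0.5,0,0,0,0.3],[0,0,0.4,0,0,0,0.3],[0,0,0.3,0,0,0,0.3],[0,0,0,0,0,0,-1],[0,0,0,0,0,0,-1],[0,0,0,0,0,0,-1],[0,0,0,0,0,0,-1],[0,0,0,0,0,0,-1]]]' 40
python3 -m pendant '[[[0,0,0,0,0,0,-1],[0,0,0,0,0,0,-1],[0,0,0,0,0,0,-1],[0,0,0,0,0,0,-1],[0,0,0,0,0,0,-1],[0,0,0,0,0,0,-1],[0,0,0,0,0,0,-1],[0,0,0,0,0,0,-1]]]' 40
python3 to.py 636.3 -176.8 150 173;python3 held.py red -1 2;python3 held.py red 15 21
```

```text
time_s: 19.2
tcp_pos: [0.4366, -0.2154, 0.0352]
eef_rot: [180.0, 0.0, 173.0]
contact_force: [0.0, -0.3, -0.1]
gripper_width: 0.0226
gripper_force: 0.0
time_s: 20.0
tcp_pos: [0.4366, -0.2154, 0.0351]
eef_rot: [-180.0, 0.0, 173.0]
contact_force: [0.3, 1.0, 4.7]
gripper_width: 0.0206
gripper_force: 40.0
t 20.0 tcp [ 436.6 -215.4   35.1] rot [-180.    0.  173.] F [0.3 1.  4.7] w 20.6 gf 40.0
units shift [-9.68  3.13 -5.74] after turn [-9.67  3.13 -5.74] turn [-0.    0.01  0.01]
top z 3.561714632000437 7728
rim n 1863 ext -8.215305617602976 13.10189048471308 -9.633411122793738 11.447163685595877 ((0.586478054523468, 0.47967612743377686), 12.681757926940918)
top z 3.666645235483452 7730
rim n 4858 ext -20.39466859174531 30.138171141997468 -25.654532973152396 27.888148344156853 ((4.650111198425293, 1.0987446308135986), 27.08560562133789)
```

```bash

python3 -m pendant '[[[0,0,-0.75,0,0,0,-1],[0,0,-1,0,0,0,-1],[0,0,-1,0,0,0,-1],[0,0,-1,0,0,0,-1],[0,0,-1,0,0,0,-1],[0,0,-1,0,0,0,-1],[-0.6,0.2,0,0,0,0,-1],[-1,0.33,0,0,0,0,-1]]]'
python3 -m pendant '[[[-1,0.33,0,0,0,0,-1],[-1,0.33,0,0,0,0,-1],[-1,0.33,0,0,0,0,-1],[-1,0.33,0,0,0,0,-1],[-1,0.33,0,0,0,0,-1],[-1,0.33,0,0,0,0,-1],[-1,0.33,0,0,0,0,-1],[-0.6,0.2,0,0,0,0,-1]]]'
python3 -m pendant '[[[-0.45,0.12,0,0,0,0,-1],[0,0,0.4,0,0,0,-1],[0,0,0.8,0,0,0,-1],[0,0,0.8,0,0,0,-1],[0,0,0.4,0,0,0,-1],[0,0,0,0,0,0,-1],[0,0,0,0,0,0,-1],[0,0,0,0,0,0,-1]]]'
python3 to.py 636.2 -176.3 70 173;python3 held.py red -1 2;python3 held.py red 15 21
```

```text
time_s: 20.9
tcp_pos: [0.4694, -0.2087, 0.1502]
eef_rot: [180.0, 0.1, 173.0]
contact_force: [0.7, 0.5, -0.8]
gripper_width: 0.0209
gripper_force: 40.0
time_s: 21.7
tcp_pos: [0.6275, -0.1769, 0.1483]
eef_rot: [-180.0, -0.1, 173.0]
contact_force: [-0.4, 1.6, -1.6]
gripper_width: 0.0206
gripper_force: 40.0
time_s: 22.5
tcp_pos: [0.6361, -0.1762, 0.1029]
eef_rot: [180.0, 0.1, 173.0]
contact_force: [-0.1, -0.7, -0.3]
gripper_width: 0.0209
gripper_force: 40.0
t 22.5 tcp [ 636.1 -176.2  102.9] rot [1.80e+02 1.00e-01 1.73e+02] F [-0.1 -0.7 -0.3] w 20.9 gf 40.0
units shift [-0.   -0.    1.65] after turn [-0.01 -0.    1.65] turn [0.   0.02 0.01]
top z 3.7299037912832222 7782
rim n 1893 ext -8.448640332917186 13.19735865591795 -9.564940458007117 11.499598661465892 ((0.3772086203098297, 0.7464924454689026), 12.820258140563965)
top z 3.737311556835474 7776
rim n 4862 ext -20.586116978789885 30.105470183546363 -25.632094035236467 27.54646195395787 ((4.5342583656311035, 0.9666128754615784), 26.9239444732666)
```

Lid exactly above the tin. Lower gently.

```bash

python3 -m pendant '[[[0,0,0.6,0,0,0,-1],[0,0,0.4,0,0,0,-1],[0,0,0.25,0,0,0,-1],[0,0,0.15,0,0,0,-1],[0,0,0.1,0,0,0,-1],[0,0,0.1,0,0,0,-1],[0,0,0,0,0,0,-1],[0,0,0,0,0,0,-1]]]'
python3 to.py 636.2 -176.3 70 173
```

```text
time_s: 23.4
tcp_pos: [0.6359, -0.1761, 0.0703]
eef_rot: [180.0, 0.0, 173.0]
contact_force: [0.2, 1.0, 0.2]
gripper_width: 0.0207
gripper_force: 40.0
t 23.4 tcp [ 635.9 -176.1   70.3] rot [180.   0. 173.] F [0.2 1.  0.2] w 20.7 gf 40.0
units shift [-0.01 -0.01  0.01] after turn [-0.01 -0.01  0.01] turn [0.   0.01 0.01]
```

```bash

python3 -m pendant '[[[0,0,0,0,0,0,0],[0,0,0,0,0,0,0],[0,0,0,0,0,0,0],[0,0,-0.5,0,0,0,0],[0,0,-1,0,0,0,0],[0,0,-1,0,0,0,0],[0,0,-1,0,0,0,0],[0,0,0,0,0,0,0]]]'
python3 -m pendant '[[[0.9,0,0,0,0,0,0],[0.9,0,0,0,0,0,0],[0.9,0,0,0,0,0,0],[0.93,0,0,0,0,0,0],[0,0,0,0,0,-1,0],[0,0,0,0,0,-1,0],[0,0,0,0,0,-1,0],[0,0,0,0,0,-1,0]]]'
python3 -m pendant '[[[0,0,0,0,0,-1,0],[0,0,0,0,0,-1,0],[0,0,0,0,0,-1,0],[0,0,0,0,0,-1,0],[0,0,0,0,0,-1,0],[0,0,0,0,0,-1,0],[0,0,0,0,0,-1,0],[0,0,0,0,0,-1,0]]]'
python3 -m pendant '[[[0,0,0,0,0,-1,0],[0,0,0,0,0,-1,0],[0,0,0,0,0,-1,0],[0,0,0,0,0,-1,0],[0,0,0,0,0,-1,0],[0,0,0,0,0,-0.25,0],[0,0,0,0,0,0,0],[0,0,0,0,0,0,0]]]'
python3 to.py 564.2 -167.4 86 242
python3 find.py top|head -18;python3 find.py wrist|grep -A6 red
```

```text
time_s: 24.2
tcp_pos: [0.6376, -0.1764, 0.1442]
eef_rot: [-180.0, 0.3, 173.1]
contact_force: [0.7, 0.7, 0.5]
gripper_width: 0.0436
gripper_force: 0.0
time_s: 25.0
tcp_pos: [0.5635, -0.1672, 0.1402]
eef_rot: [-180.0, 0.0, -170.8]
contact_force: [-0.6, -0.6, 0.4]
gripper_width: 0.0438
gripper_force: 0.0
time_s: 25.8
tcp_pos: [0.5635, -0.1673, 0.1401]
eef_rot: [180.0, 0.0, -138.8]
contact_force: [0.5, 0.8, -0.0]
gripper_width: 0.0437
gripper_force: 0.0
time_s: 26.6
tcp_pos: [0.5635, -0.1673, 0.14]
eef_rot: [180.0, 0.0, -118.1]
contact_force: [-0.5, 0.2, 0.2]
gripper_width: 0.0436
gripper_force: 0.0
t 26.6 tcp [ 563.5 -167.3  140. ] rot [ 180.     0.  -118.1] F [-0.5  0.2  0.2] w 43.6 gf 0.0
units shift [-0.01 -0.03  2.7 ] after turn [-0.01 -0.03  2.7 ] turn [ 0.    0.   -0.02]
blue px [ 40. 225.] n 2158 zmax 0.094
   z -0.005-0.009 n 1412 medz 0.0055 rect c 604.3 680.4 size 74 144 ang 90 | circ 603.3 678.3 r 78.9
   z 0.009-0.020 n 295 medz 0.0103 rect c 603.3 678.8 size 73 144 ang 89 | circ 603.4 681.4 r 79.3
   z 0.080-0.100 n 435 medz 0.0908 rect c 600.7 659.5 size 122 160 ang 90 | c
[... 1427 characters left out ...]
4 | circ 563.2 -166.5 r 16.0
   z 0.080-0.100 n 1819 medz 0.0904 rect c 562.9 -166.9 size 38 14 ang 63 | circ 563.0 -166.8 r 19.4
red px [222. 268.] n 6787 zmax 0.066
   z -0.005-0.009 n 881 medz 0.0062 rect c 622.9 -183.6 size 39 69 ang 34 | circ 632.4 -177.0 r 35.1
   z 0.009-0.020 n 1411 medz 0.0118 rect c 624.8 -184.9 size 41 69 ang 45 | circ 634.0 -175.7 r 35.2
   z 0.022-0.034 n 466 medz 0.0279 rect c 618.8 -182.7 size 16 47 ang 27 | circ 626.0 -179.0 r 23.7
   z 0.030-0.045 n 356 medz 0.0346 rect c 619.1 -186.3 size 17 52 ang 36 | circ 626.1 -181.1 r 25.8
blue px [605. 405.] n 734 zmax 0.037
   z -0.005-0.009 n 176 medz 0.0056 rect c 429.7 72.6 size 19 8 ang 12 | circ 429.7 72.6 r 9.7
```

```bash

python3 -m pendant '[[[0,0,0.8,0,0,0,-0.2],[0,0,0.9,0,0,0,-0.2],[0,0,0.7,0,0,0,-0.2],[0,0,0.3,0,0,0,-0.2],[0,0,0,0,0,0,-0.2],[0,0,0,0,0,0,-1],[0,0,0,0,0,0,-1],[0,0,0,0,0,0,-1]]]' 45
python3 -m pendant '[[[0,0,0,0,0,0,-1],[0,0,0,0,0,0,-1],[0,0,0,0,0,1,-1],[0,0,0,0,0,1,-1],[0,0,0,0,0,1,-1],[0,0,0,0,0,1,-1],[0,0,0,0,0,1,-1],[0,0,0,0,0,1,-1]]]'
python3 -m pendant '[[[0,0,0,0,0,1,-1],[0,0,0,0,0,1,-1],[0,0,0,0,0,1,-1],[0,0,0,0,0,1,-1],[0,0,0,0,0,1,-1],[0,0,0,0,0,1,-1],[0,0,0,0,0,1,-1],[0,0,0,0,0,1,-1]]]'
python3 -m pendant '[[[0,0,0,0,0,1,-1],[0,0,0,0,0,1,-1],[0,0,0,0,0,1,-1],[0,0,0,0,0,0.6,-1],[0,0,0,0,0,0,-1],[0,0,0,0,0,0,-1],[0,0,0,0,0,0,-1],[0,0,0,0,0,0,-1]]]'
python3 to.py 564.2 -167.4 86 173
```

```text
time_s: 27.5
tcp_pos: [0.564, -0.1673, 0.0867]
eef_rot: [-179.9, 0.0, -118.0]
contact_force: [-0.1, 0.3, 0.0]
gripper_width: 0.0164
gripper_force: 0.0
time_s: 28.3
tcp_pos: [0.5641, -0.1673, 0.0866]
eef_rot: [-179.9, 0.0, -142.1]
contact_force: [-0.3, 0.7, 2.7]
gripper_width: 0.0138
gripper_force: 44.9
time_s: 29.1
tcp_pos: [0.5641, -0.1675, 0.0866]
eef_rot: [-180.0, 0.1, -174.1]
contact_force: [0.1, -0.1, 3.6]
gripper_width: 0.0137
gripper_force: 45.0
time_s: 29.9
tcp_pos: [0.5641, -0.1676, 0.0866]
eef_rot: [-180.0, 0.1, 171.7]
contact_force: [-0.7, -2.7, 5.1]
gripper_width: 0.0139
gripper_force: 44.9
t 29.9 tcp [ 564.1 -167.6   86.6] rot [-1.800e+02  1.000e-01  1.717e+02] F [-0.7 -2.7  5.1] w 13.9 gf 44.9
units shift [-0.    0.01  0.03] after turn [-0.    0.01  0.03] turn [-0.    0.02 -0.32]
```

```bash

python3 -m pendant '[[[0,0,0,0,0,0,0.2],[0,0,0,0,0,0,0.2],[0,0,0,0,0,0,0.2],[0,0,-0.5,0,0,0,0.2],[0,0,-0.7,0,0,0,0.2],[0,0,-1,0,0,-0.2,0.2],[0,0,-1,0,0,-1,0.2],[0,0,0,0,0,-1,0.2]]]'
python3 -m pendant '[[[0,0,0,0,0,-1,0.2],[0,0,0,0,0,-1,0.2],[0,0,0,0,0,-1,0.2],[0,0,0,0,0,-1,0.2],[-0.3,0.97,0,0,0,0,0.2],[-0.3,0.97,0,0,0,0,0.2],[-0.3,0.97,0,0,0,0,0.2],[-0.3,0.97,0,0,0,0,0.2]]]'
python3 -m pendant '[[[-0.3,0.97,0,0,0,0,0.2],[-0.3,0.97,0,0,0,0,0.2],[-0.3,0.97,0,0,0,0,0.2],[-0.3,0.97,0,0,0,0,0.2],[-0.3,0.97,0,0,0,0,0.2],[-0.3,0.97,0,0,0,0,0.2],[-0.3,0.97,0,0,0,0,0.2],[-0.3,0.97,0,0,0,0,0.2]]]'
python3 -m pendant '[[[-0.3,0.97,0,0,0,0,0.2],[-0.3,0.97,0,0,0,0,0.2],[-0.3,0.97,0,0,0,0,0.2],[-0.3,0.97,0,0,0,0,0.2],[0,0,0,0,0,0,0.2],[0,0,0,0,0,0,0.2],[0,0,0,0,0,0,0.2],[0,0,0,0,0,0,0.2]]]'
python3 to.py 569.2 158.3 86 196.5
python3 find.py wrist|grep -A6 blue; echo TOP;python3 find.py top
python3 -c "
from h import *
cv2.imwrite('pics/top1.png',cap('top')['frame'])"
```

```text
time_s: 30.7
tcp_pos: [0.5653, -0.1674, 0.1537]
eef_rot: [-180.0, 0.3, -179.4]
contact_force: [-0.6, 0.5, -0.1]
gripper_width: 0.0525
gripper_force: 0.0
time_s: 31.5
tcp_pos: [0.5647, -0.0853, 0.1507]
eef_rot: [-180.0, 0.0, -163.6]
contact_force: [0.4, 1.0, -0.3]
gripper_width: 0.0526
gripper_force: 0.0
time_s: 32.3
tcp_pos: [0.5668, 0.0773, 0.1507]
eef_rot: [180.0, 0.0, -163.6]
contact_force: [1.0, 0.5, 0.7]
gripper_width: 0.0524
gripper_force: 0.0
time_s: 33.1
tcp_pos: [0.5679, 0.157, 0.1501]
eef_rot: [180.0, 0.0, -163.6]
contact_force: [0.5, 0.3, -0.6]
gripper_width: 0.0527
gripper_force: 0.0
t 33.1 tcp [567.9 157.  150.1] rot [ 180.     0.  -163.6] F [ 0.5  0.3 -0.6] w 52.7 gf 0.0
units shift [-0.08  0.05  3.21] after turn [-0.08  0.05  3.21] turn [ 0.    0.   -0.03]
blue px [219.  17.] n 3005 zmax 0.037
   z -0.005-0.009 n 1365 medz 0.0046 rect c 453.2 61.1 size 25 47 ang 16 | circ 443.4 58.4 r 23.6
   z 0.009-0.020 n 365 medz 0.0144 rect c 454.0 61.4 size 23 47 ang 16 | circ 443.9 58.5 r 23.6
   z 0.022-0.034 n 405 medz 0.0277 rect c 455.7 61.7 size 21 46 ang 15 | circ 445.7 59
[... 2970 characters left out ...]
z 0.0061 rect c 586.8 -31.7 size 30 40 ang 49 | circ 590.6 -29.2 r 21.5
   z 0.009-0.020 n 23 medz 0.0107 rect c 580.1 -30.4 size 20 30 ang 17 | circ 584.4 -28.9 r 15.5
   z 0.080-0.100 n 93 medz 0.0904 rect c 583.9 -28.6 size 36 14 ang 13 | circ 584.2 -29.3 r 18.6
green px [475. 262.] n 412 zmax 0.034
   z -0.005-0.009 n 49 medz 0.0071 rect c 500.7 -374.4 size 50 46 ang 62 | circ 502.1 -375.2 r 29.1
   z 0.009-0.020 n 289 medz 0.0130 rect c 502.7 -372.1 size 53 53 ang 89 | circ 502.1 -371.9 r 27.6
   z 0.022-0.034 n 61 medz 0.0290 rect c 504.0 -371.6 size 19 21 ang 54 | circ 503.4 -372.0 r 11.1
   z 0.030-0.045 n 27 medz 0.0324 rect c 504.0 -371.2 size 19 16 ang 2 | circ 504.1 -371.3 r 10.4
```

View pics/top1.png

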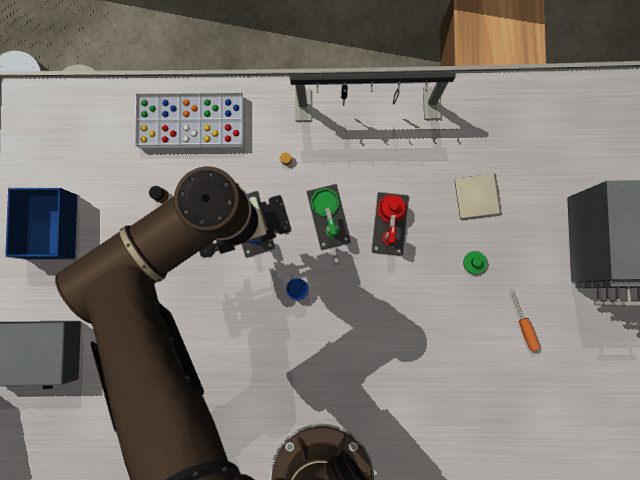

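```bash

python3 -m pendant '[[[-0.06,0.03,0.8,0,0,0,-0.2],[0,0,0.9,0,0,0,-0.2],[0,0,0.9,0,0,0,-0.2],[0,0,0.6,0,0,0,-0.2],[0,0,0,0,0,0,-0.2],[0,0,0,0,0,0,-1],[0,0,0,0,0,0,-1],[0,0,0,0,0,0,-1]]]' 45
python3 -m pendant '[[[0,0,0,0,0,0,-1],[0,0,0,0,0,0,-1],[0,0,0,0,0,-1,-1],[0,0,0,0,0,-1,-1],[0,0,0,0,0,-1,-1],[0,0,0,0,0,-1,-1],[0,0,0,0,0,-1,-1],[0,0,0,0,0,-1,-1]]]'
python3 -m pendant '[[[0,0,0,0,0,-1,-1],[0,0,0,0,0,-1,-1],[0,0,0,0,0,-1,-1],[0,0,0,0,0,-1,-1],[0,0,0,0,0,-1,-1],[0,0,0,0,0,-1,-1],[0,0,0,0,0,-1,-1],[0,0,0,0,0,-1,-1]]]'
python3 -m pendant '[[[0,0,0,0,0,-1,-1],[0,0,0,0,0,-1,-1],[0,0,0,0,0,-1,-1],[0,0,0,0,0,-0.4,-1],[0,0,0,0,0,0,-1],[0,0,0,0,0,0,0.2],[0,0,0,0,0,0,0.2],[0,0,0,0,0,0,0.2]]]'
python3 to.py 569.2 158.3 150 196.5
```

```text
time_s: 34.05
tcp_pos: [0.5694, 0.1588, 0.0869]
eef_rot: [180.0, 0.1, -163.6]
contact_force: [0.4, 0.9, -0.2]
gripper_width: 0.0167
gripper_force: 0.0
time_s: 34.85
tcp_pos: [0.5692, 0.159, 0.0868]
eef_rot: [180.0, 0.1, -139.4]
contact_force: [-1.9, 0.5, 5.9]
gripper_width: 0.0137
gripper_force: 45.0
time_s: 35.65
tcp_pos: [0.5685, 0.1594, 0.0868]
eef_rot: [180.0, 0.1, -107.4]
contact_force: [-4.9, 2.8, 8.5]
gripper_width: 0.0142
gripper_force: 45.0
time_s: 36.45
tcp_pos: [0.5689, 0.1585, 0.0858]
eef_rot: [180.0, -0.0, -94.0]
contact_force: [1.0, -0.2, 0.1]
gripper_width: 0.0321
gripper_force: 0.0
t 36.5 tcp [568.9 158.5  85.8] rot [180.  -0. -94.] F [ 1.  -0.2  0.1] w 32.1 gf 0.0
units shift [ 0.01 -0.02 -3.21] after turn [-0.01 -0.01 -3.21] turn [ 0.   -0.   17.38]
```

```bash

python3 -m pendant '[[[0,0,0,0,0,0,1],[0,0,-0.7,0,0,0,1],[0,0,-1,0,0,0,1],[0,0,-1,0,0,0.4,1],[0,0,-1,0,0,1,1],[0,0,-1,0,0,1,1],[0,0,0,0,0,1,1],[0,0,0,0,0,1,1]]]'
python3 -m pendant '[[[0,0,0,0,0,1,1],[0,0,0,0,0,1,1],[0,0,0,0,0,1,1],[0,0,0,0,0,1,1],[0,0,0,0,0,1,1],[0,0,0,0,0,1,1],[0,0,0,0,0,1,1],[0,0,0,0,0,1,1]]]'
python3 -m pendant '[[[0,0,0,0,0,1,1],[0,0,0,0,0,1,1],[0,0,0,0,0,1,1],[0,0,0,0,0,1,1],[0,0,0,0,0,1,1],[0.8,-0.35,0,0,0,0,1],[0.9,-0.4,0,0,0,0,1],[1,-0.4,0,0,0,0,1]]]'
python3 -m pendant '[[[1,-0.4,0,0,0,0,1],[1,-0.4,0,0,0,0,1],[1,-0.4,0,0,0,0,1],[1,-0.4,0,0,0,0,1],[0.86,-0.4,0,0,0,0,1],[0,0,0,0,0,0,1],[0,0,0,0,0,0,1],[0,0,0,0,0,0,1]]]'
python3 to.py 442 55 30 196.5
python3 find.py wrist|grep -A7 blue
```

```text
time_s: 37.25
tcp_pos: [0.5692, 0.1586, 0.1807]
eef_rot: [-180.0, 0.1, -111.7]
contact_force: [-0.4, 0.3, -0.4]
gripper_width: 0.0874
gripper_force: 0.0
time_s: 38.05
tcp_pos: [0.5688, 0.1584, 0.1797]
eef_rot: [180.0, -0.0, -143.8]
contact_force: [0.2, -0.8, -0.5]
gripper_width: 0.0876
gripper_force: 0.0
time_s: 38.85
tcp_pos: [0.5231, 0.1207, 0.1796]
eef_rot: [-180.0, -0.0, -163.6]
contact_force: [0.6, -0.4, 0.2]
gripper_width: 0.0878
gripper_force: 0.0
time_s: 39.65
tcp_pos: [0.4423, 0.0557, 0.1801]
eef_rot: [-180.0, 0.0, -163.6]
contact_force: [1.1, 0.6, -0.2]
gripper_width: 0.0876
gripper_force: 0.0
t 39.6 tcp [442.3  55.7 180.1] rot [-180.     0.  -163.6] F [ 1.1  0.6 -0.2] w 87.6 gf 0.0
units shift [ 0.03 -0.03  7.5 ] after turn [ 0.02 -0.03  7.5 ] turn [-0.    0.01 -0.02]
blue px [322. 225.] n 4197 zmax 0.037
   z -0.005-0.009 n 2097 medz 0.0048 rect c 439.5 56.2 size 48 43 ang 1 | circ 439.4 55.5 r 24.3
   z 0.009-0.020 n 431 medz 0.0147 rect c 439.6 55.5 size 48 45 ang 17 | circ 439.1 55.3 r 24.6
   z 0.022-0.034 n 538 medz 0.0281 rect c 439.5 54.6 size 48 46 ang 6 | circ 439.1 55.6 r 24.8
   z 0.030-0.045 n 1231 medz 0.0363 rect c 440.4 55.8 size 50 50 ang 35 | circ 440.4 55.8 r 25.5
blue px [383. 423.] n 257 zmax 0.074
   z -0.005-0.009 n 70 medz 0.0070 rect c 613.1 158.8 size 13 19 ang 14 | circ 613.2 158.9 r 11.1
   z 0.009-0.020 n 84 medz 0.0113 rect c 610.5 158.7 size 5 18 ang 42 | circ 611.1 159.2 r 9.0
green px [199. 419.] n 2068 zmax 0.013
   z -0.005-0.009 n 1562 medz 0.0063 rect c 662.3 -0.8 size 44 75 ang 63 | circ 656.8 -11.4 r 37.9
   z 0.009-0.020 n 505 medz 0.0114 rect c 656.7 3.2 size 40 70 ang 73 | circ 652.7 -10.3 r 35.0
```

```bash

python3 -m pendant '[[[0.02,-0.02,0.9,0,0,0,1],[0,0,1,0,0,0,1],[0,0,1,0,0,0,1],[0,0,1,0,0,0,1],[0,0,1,0,0,0,1],[0,0,1,0,0,0,1],[0,0,1,0,0,0,1],[0,0,0.6,0,0,0,1]]]' 40
python3 -m pendant '[[[0,0,0,0,0,0,1],[0,0,0,0,0,0,-1],[0,0,0,0,0,0,-1],[0,0,0,0,0,0,-1],[0,0,0,0,0,0,-1],[0,0,0,0,0,0,-1],[0,0,0,0,0,0,-1],[0,0,0,0,0,0,-1]]]' 
python3 to.py 638 179.9 130 196.5
python3 -m pendant '[[[0,0,-0.8,0,0,0,-1],[0,0,-0.8,0,0,0,-1],[0,0,-0.9,0,0,0,-1],[0,0,-1,0,0,0,-1],[0,0,-1,0,0,0,-1],[0,0,-0.5,0,0,0,-1],[0,0,0,0,0,0,-1],[0,0,0,0,0,0,-1]]]' 
python3 to.py 638 179.9 130 196.5
python3 held.py blue -1 2
```

```text
time_s: 40.5
tcp_pos: [0.4413, 0.0549, 0.0283]
eef_rot: [-180.0, -0.1, -163.6]
contact_force: [0.1, 0.3, 0.3]
gripper_width: 0.0877
gripper_force: 0.0
time_s: 41.3
tcp_pos: [0.4416, 0.055, 0.0303]
eef_rot: [180.0, 0.0, -163.6]
contact_force: [-1.9, 0.7, 6.1]
gripper_width: 0.0517
gripper_force: 40.0
t 41.3 tcp [441.6  55.   30.3] rot [ 180.     0.  -163.6] F [-1.9  0.7  6.1] w 51.7 gf 40.0
units shift [-11.19   3.21  -4.98] after turn [-11.19   3.2   -4.98] turn [ 0.    0.01 -0.02]
time_s: 42.1
tcp_pos: [0.441, 0.0547, 0.1293]
eef_rot: [180.0, -0.0, -163.6]
contact_force: [-0.4, -1.1, -0.7]
gripper_width: 0.0522
gripper_force: 40.0
t 42.1 tcp [441.   54.7 129.3] rot [ 180.    -0.  -163.6] F [-0.4 -1.1 -0.7] w 52.2 gf 40.0
units shift [-11.22   3.22  -0.04] after turn [-11.22   3.2   -0.03] turn [ 0.   -0.01 -0.02]
top z -7.020440841368668 11765
rim n 2618 ext -24.270404619784454 26.374946860912505 -24.76301145301206 26.960283538914354 ((0.5481728911399841, 1.1787227392196655), 26.151212692260742)
```

```bash

python3 -m pendant '[[[-0.6,0.17,-0.3,0,0,0,-1],[-1,0.29,0,0,0,0,-1],[-1,0.29,0,0,0,0,-1],[-1,0.29,0,0,0,0,-1],[-1,0.29,0,0,0,0,-1],[-1,0.29,0,0,0,0,-1],[-1,0.29,0,0,0,0,-1],[-1,0.29,0,0,0,0,-1]]]' 
python3 -m pendant '[[[-1,0.29,0,0,0,0,-1],[-1,0.29,0,0,0,0,-1],[-1,0.29,0,0,0,0,-1],[-0.55,0.13,0.3,0,0,0,-1],[0,0,0.8,0,0,0,-1],[0,0,1,0,0,0,-1],[0,0,1,0,0,0,-1],[0,0,0,0,0,0,-1]]]' 
python3 -m pendant '[[[0,0,0.5,0,0,0,-1],[0,0,0.4,0,0,0,-1],[0,0,0.3,0,0,0,-1],[0,0,0.2,0,0,0,-1],[0,0,0,0,0,0,-1],[0,0,0,0,0,0,-1],[0,0,0,0,0,0,-1],[0,0,0,0,0,0,-1]]]' 
python3 to.py 636.6 179.4 35 196.5
python3 held.py blue -1 2;python3 find.py top|grep -A5 blue
```

```text
time_s: 42.95
tcp_pos: [0.5748, 0.1402, 0.1341]
eef_rot: [-180.0, -0.2, -163.6]
contact_force: [-0.3, -1.0, -0.8]
gripper_width: 0.0515
gripper_force: 40.0
time_s: 43.75
tcp_pos: [0.6345, 0.1779, 0.0695]
eef_rot: [-179.9, -0.4, -163.6]
contact_force: [0.2, -0.4, -0.9]
gripper_width: 0.0517
gripper_force: 40.0
time_s: 44.55
tcp_pos: [0.6374, 0.1794, 0.0464]
eef_rot: [180.0, 0.0, -163.6]
contact_force: [-0.5, -0.7, -0.2]
gripper_width: 0.0517
gripper_force: 40.0
t 44.5 tcp [637.4 179.4  46.4] rot [ 180.     0.  -163.6] F [-0.5 -0.7 -0.2] w 51.7 gf 40.0
units shift [0.04 0.01 0.57] after turn [0.04 0.01 0.57] turn [ 0.    0.01 -0.02]
top z -6.909741296709596 14874
rim n 2623 ext -24.731408178223877 26.29883051457054 -24.64693108905765 27.025339590930763 ((0.8421663045883179, 1.147308111190796), 25.923389434814453)
blue px [ 40. 225.] n 2176 zmax 0.094
   z -0.005-0.009 n 1423 medz 0.0053 rect c 604.3 680.8 size 75 144 ang 90 | circ 604.0 680.8 r 79.4
   z 0.009-0.020 n 293 medz 0.0103 rect c 603.5 678.2 size 73 143 ang 90 | circ 601.6 677.9 r 78.6
   z 0.080-0.100 n 444 medz 0.0908 rect
[... 326 characters left out ...]
095
   z -0.005-0.009 n 18 medz 0.0067 rect c 560.1 157.1 size 13 30 ang 9 | circ 566.4 158.1 r 14.9
   z 0.009-0.020 n 21 medz 0.0120 rect c 562.4 154.4 size 17 28 ang 26 | circ 566.1 156.4 r 14.6
   z 0.080-0.100 n 99 medz 0.0904 rect c 569.1 158.0 size 36 14 ang 86 | circ 570.1 158.2 r 18.6
blue px [163. 244.] n 65 zmax 0.017
   z 0.009-0.020 n 55 medz 0.0132 rect c 555.5 380.5 size 13 38 ang 29 | circ 558.3 382.0 r 19.3
green px [325. 201.] n 608 zmax 0.017
   z -0.005-0.009 n 425 medz 0.0054 rect c 653.3 -13.6 size 66 69 ang 14 | circ 654.5 -13.2 r 36.3
   z 0.009-0.020 n 178 medz 0.0115 rect c 654.1 -12.4 size 67 67 ang 15 | circ 654.4 -13.0 r 35.6
green px [332. 228.] n 165 zmax 0.095
```

```bash

python3 -m pendant '[[[0.02,0,0.3,0,0,0,-1],[0,0,0.15,0,0,0,-1],[0,0,0.1,0,0,0,-1],[0,0,0,0,0,0,-1],[0,0,0,0,0,0,-1],[0,0,0,0,0,0,0.6],[0,0,0,0,0,0,0.6],[0,0,0,0,0,0,0.6]]]' 
python3 to.py 636.6 179.4 35 196.5
python3 -m pendant '[[[0,0,-0.5,0,0,0,0.6],[0,0,-1,0,0,0,0.6],[0,0,-1,0,0,0,0.6],[0,0,-1,0,0,0,0.6],[0,0,-1,0,0,0,0.6],[0,0,-1,0,0,0,0.6],[0,0.6,-0.4,0,0,0,0.6],[0,1,0,0,0,0,0.6]]]' 
python3 -m pendant '[[[0,1,0,0,0,0,0.3],[0,1,0,0,0,0,0.3],[0,1,0,0,0,0,0.3],[0,1,0,0,0,0,0.3],[0,1,0,0,0,0,0.3],[0,1,0,0,0,0,0.3],[0,1,0,0,0,0,0.3],[0,1,0,0,0,0,0.3]]]' 
python3 -m pendant '[[[0,1,0,0,0,0,0.3],[0.1,0.6,0,0,0,0,0.3],[0,0,0,0,0,0,0.3],[0,0,0,0,0,0,0.3],[0,0,0,0,0,0,0.3],[0,0,0,0,0,0,0.3],[0,0,0,0,0,0,0.3],[0,0,0,0,0,0,0.3]]]' 
python3 to.py 571.5 393.7 60 196.5
python3 find.py wrist|grep -A7 blue; echo TOP;python3 find.py top|grep -A5 blue
```

```text
time_s: 45.45
tcp_pos: [0.6368, 0.1792, 0.0347]
eef_rot: [-180.0, -0.0, -163.6]
contact_force: [-0.2, -0.7, 0.2]
gripper_width: 0.0681
gripper_force: 0.0
t 45.5 tcp [636.8 179.2  34.7] rot [-180.    -0.  -163.6] F [-0.2 -0.7  0.2] w 68.1 gf 0.0
units shift [ 0.01  0.01 -0.01] after turn [ 0.01  0.01 -0.01] turn [-0.   -0.   -0.02]
time_s: 46.25
tcp_pos: [0.6285, 0.2103, 0.1551]
eef_rot: [180.0, 0.2, -163.7]
contact_force: [1.1, -0.1, -0.9]
gripper_width: 0.0698
gripper_force: 0.0
time_s: 47.05
tcp_pos: [0.582, 0.365, 0.1529]
eef_rot: [-180.0, -0.0, -163.6]
contact_force: [-0.1, -0.2, 0.8]
gripper_width: 0.0568
gripper_force: 0.0
time_s: 47.85
tcp_pos: [0.5718, 0.3931, 0.1531]
eef_rot: [180.0, 0.0, -163.6]
contact_force: [0.9, 0.5, -0.8]
gripper_width: 0.057
gripper_force: 0.0
t 47.9 tcp [571.8 393.1 153.1] rot [ 180.     0.  -163.6] F [ 0.9  0.5 -0.8] w 57.0 gf 0.0
units shift [0.   0.03 4.65] after turn [0.   0.03 4.65] turn [ 0.    0.   -0.03]
blue px [ 11. 133.] n 469 zmax 0.011
   z -0.005-0.009 n 180 medz 0.0081 rect c 564.2 169.6 size 29 12 ang 17 | circ 565.8 164.5 r 14.6
   z
[... 1812 characters left out ...]
ze 13 31 ang 30 | circ 566.9 156.1 r 15.5
   z 0.009-0.020 n 19 medz 0.0116 rect c 560.5 157.4 size 14 29 ang 16 | circ 565.6 158.8 r 14.3
   z 0.080-0.100 n 100 medz 0.0905 rect c 569.2 157.9 size 36 14 ang 86 | circ 569.3 158.1 r 18.7
blue px [159. 241.] n 205 zmax 0.031
   z -0.005-0.009 n 24 medz 0.0059 rect c 557.8 394.4 size 27 56 ang 12 | circ 569.2 396.9 r 28.1
   z 0.009-0.020 n 161 medz 0.0129 rect c 560.5 392.8 size 33 54 ang 12 | circ 569.6 394.6 r 27.6
   z 0.022-0.034 n 15 medz 0.0296 rect c 564.0 392.6 size 5 17 ang 6 | circ 565.7 392.8 r 8.6
green px [324. 201.] n 597 zmax 0.016
   z -0.005-0.009 n 418 medz 0.0055 rect c 652.1 -13.2 size 66 65 ang 63 | circ 654.5 -13.0 r 36.0
```

```bash

python3 -m pendant '[[[-0.03,0.1,0.6,0,0,0,0.3],[0,0,0.9,0,0,0,0.3],[0,0,1,0,0,0,0.3],[0,0,1,0,0,0,0.3],[0,0,1,0,0,0,0.3],[0,0,0.8,0,0,0,0.3],[0,0,0.5,0,0,0,0.3],[0,0,0.05,0,0,0,0.3]]]' 40
python3 -m pendant '[[[0,0,0,0,0,0,0.3],[0,0,0,0,0,0,-1],[0,0,0,0,0,0,-1],[0,0,0,0,0,0,-1],[0,0,0,0,0,0,-1],[0,0,0,0,0,0,-1],[0,0,0,0,0,0,-1],[0,0,0,0,0,0,-1]]]' 
python3 to.py 638 179.9 150 196.5; python3 held.py blue -1 2;python3 held.py blue 15 21
```

```text
time_s: 48.75
tcp_pos: [0.5709, 0.395, 0.0341]
eef_rot: [-179.9, -0.1, -163.6]
contact_force: [0.0, 0.8, -0.4]
gripper_width: 0.0569
gripper_force: 0.0
time_s: 49.55
tcp_pos: [0.5716, 0.3956, 0.0362]
eef_rot: [180.0, 0.0, -163.6]
contact_force: [-1.5, 0.1, 2.4]
gripper_width: 0.0205
gripper_force: 40.0
t 49.5 tcp [571.6 395.6  36.2] rot [ 180.     0.  -163.6] F [-1.5  0.1  2.4] w 20.5 gf 40.0
units shift [ -0.13 -11.29  -5.69] after turn [ -0.12 -11.29  -5.69] turn [ 0.    0.   -0.02]
top z 4.701519235258771 7839
rim n 1849 ext -8.233590146120184 12.635925763331516 -9.080370509883556 11.65427181366244 ((2.413832664489746, 1.0629512071609497), 10.854772567749023)
top z 4.66229071224331 7829
rim n 5038 ext -21.595374538920325 29.967445432024327 -25.321052466994335 27.787553716171 ((3.1449382305145264, 1.16377854347229), 27.13327980041504)
```

```bash

python3 -m pendant '[[[0,0,-0.7,0,0,0,-1],[0,0,-1,0,0,0,-1],[0,0,-1,0,0,0,-1],[0,0,-1,0,0,0,-1],[0,0,-1,0,0,0,-1],[0,0,-1,0,0,0,-1],[0,-0.6,0,0,0,0,-1],[0,-1,0,0,0,0,-1]]]'
python3 -m pendant '[[[0,-1,0,0,0,0,-1],[0,-1,0,0,0,0,-1],[0,-1,0,0,0,0,-1],[0,-1,0,0,0,0,-1],[0,-1,0,0,0,0,-1],[0,-1,0,0,0,0,-1],[0,-1,0,0,0,0,-1],[0,-1,0,0,0,0,-1]]]'
python3 -m pendant '[[[0,-1,0,0,0,0,-1],[-0.12,-0.7,0,0,0,0,-1],[0,0,0.4,0,0,0,-1],[0,0,0.8,0,0,0,-1],[0,0,0.8,0,0,0,-1],[0,0,0.3,0,0,0,-1],[0,0,0,0,0,0,-1],[0,0,0,0,0,0,-1]]]'
python3 -m pendant '[[[0,0,0,0,0,0,-1],[0,0,0,0,0,0,-1],[0,0,0,0,0,0,-1],[0,0,0,0,0,0,-1],[0,0,0,0,0,0,-1],[0,0,0,0,0,0,-1],[0,0,0,0,0,0,-1],[0,0,0,0,0,0,-1]]]'
python3 to.py 637.8 179.5 71 196.5; python3 held.py blue -1 2;python3 held.py blue 15 21
```

```text
time_s: 50.45
tcp_pos: [0.5806, 0.365, 0.1508]
eef_rot: [179.9, 0.1, -163.5]
contact_force: [0.5, -0.2, -1.2]
gripper_width: 0.0204
gripper_force: 40.0
time_s: 51.25
tcp_pos: [0.6263, 0.2097, 0.15]
eef_rot: [-180.0, 0.0, -163.6]
contact_force: [-0.2, 0.5, -0.3]
gripper_width: 0.0207
gripper_force: 40.0
time_s: 52.05
tcp_pos: [0.6381, 0.1798, 0.1043]
eef_rot: [-180.0, 0.0, -163.5]
contact_force: [0.6, -0.6, 0.2]
gripper_width: 0.0206
gripper_force: 40.0
time_s: 52.85
tcp_pos: [0.6378, 0.1795, 0.1039]
eef_rot: [-180.0, -0.0, -163.6]
contact_force: [-0.5, -0.5, 0.3]
gripper_width: 0.0205
gripper_force: 40.0
t 52.9 tcp [637.8 179.5 103.9] rot [-180.    -0.  -163.6] F [-0.5 -0.5  0.3] w 20.5 gf 40.0
units shift [-0.    0.    1.65] after turn [-0.    0.    1.65] turn [-0.   -0.   -0.02]
top z 4.685982036820216 7880
rim n 1866 ext -8.620887840679437 12.991734089928098 -9.04791087179851 11.594303881188726 ((2.160726547241211, 1.3149266242980957), 10.972514152526855)
top z 4.702714859552795 7879
rim n 5015 ext -21.42291907828718 29.65331337378023 -25.284032149861407 27.83051682032214 ((3.4791696071624756, 1.2106846570968628), 27.041305541992188)
```

```bash

python3 -m pendant '[[[0,0,0.6,0,0,0,-1],[0,0,0.4,0,0,0,-1],[0,0,0.25,0,0,0,-1],[0,0,0.2,0,0,0,-1],[0,0,0.1,0,0,0,-1],[0,0,0.1,0,0,0,-1],[0,0,0,0,0,0,-1],[0,0,0,0,0,0,-1]]]'
python3 to.py 637.8 179.5 71 196.5;python3 held.py blue -1 2
```

```text
time_s: 53.75
tcp_pos: [0.638, 0.1796, 0.0712]
eef_rot: [180.0, 0.0, -163.6]
contact_force: [-0.1, 0.7, 0.9]
gripper_width: 0.0205
gripper_force: 40.0
t 53.8 tcp [638.  179.6  71.2] rot [ 180.     0.  -163.6] F [-0.1  0.7  0.9] w 20.5 gf 40.0
units shift [ 0.01 -0.    0.01] after turn [ 0.01 -0.    0.01] turn [ 0.    0.01 -0.02]
top z 4.653195263198768 8208
rim n 1823 ext -8.555207417475675 12.946354341552585 -9.03922150504604 11.557392112017016 ((2.224120855331421, 0.9848056435585022), 10.889856338500977)
```

```bash

python3 -m pendant '[[[0,0,0,0,0,0,0],[0,0,0,0,0,0,0],[0,0,0,0,0,0,0],[0,0,-0.5,0,0,0,0],[0,0,-1,0,0,0,0],[0,0,-1,0,0,0,0],[0,0,-1,0,0,0,0],[0,0,0,0,0,0,0]]]'
python3 -m pendant '[[[0.9,0,0,0,0,0,0],[0.9,0,0,0,0,0,0],[0.9,0,0,0,0,0,0],[0.9,-0.03,0,0,0,0,0],[0,0,0,0,0,-1,0],[0,0,0,0,0,-1,0],[0,0,0,0,0,-1,0],[0,0,0,0,0,-1,0]]]'
python3 -m pendant '[[[0,0,0,0,0,-1,0],[0,0,0,0,0,-1,0],[0,0,0,0,0,-1,0],[0,0,0,0,0,-1,0],[0,0,0,0,0,-1,0],[0,0,0,0,0,-1,0],[0,0,0,0,0,-1,0],[0,0,0,0,0,-1,0]]]'
python3 -m pendant '[[[0,0,0,0,0,-1,0],[0,0,0,0,0,-1,0],[0,0,0,0,0,-1,0],[0,0,0,0,0,-1,0],[0,0,0,0,0,-1,0],[0,0,0,0,0,-0.3,0],[0,0,0,0,0,0,0],[0,0,0,0,0,0,0]]]'
python3 to.py 569 158.5 86 265.5
python3 find.py wrist|grep -A6 blue
```

```text
time_s: 54.6
tcp_pos: [0.6396, 0.1802, 0.1452]
eef_rot: [180.0, 0.3, -163.5]
contact_force: [-0.1, -0.2, 0.1]
gripper_width: 0.0441
gripper_force: 0.0
time_s: 55.4
tcp_pos: [0.5687, 0.1585, 0.1412]
eef_rot: [180.0, 0.0, -147.4]
contact_force: [0.3, -0.3, -0.1]
gripper_width: 0.0434
gripper_force: 0.0
time_s: 56.2
tcp_pos: [0.5687, 0.1585, 0.1411]
eef_rot: [180.0, 0.0, -115.4]
contact_force: [-0.0, -0.1, -0.2]
gripper_width: 0.0438
gripper_force: 0.0
time_s: 57.0
tcp_pos: [0.5688, 0.1585, 0.141]
eef_rot: [-180.0, 0.0, -94.5]
contact_force: [0.2, -0.7, 0.1]
gripper_width: 0.044
gripper_force: 0.0
t 57.0 tcp [568.8 158.5 141. ] rot [-180.     0.   -94.5] F [ 0.2 -0.7  0.1] w 44.0 gf 0.0
units shift [ 0.   -0.01  2.75] after turn [-0.   -0.01  2.75] turn [-0.    0.    0.01]
blue px [324. 227.] n 598 zmax 0.011
   z -0.005-0.009 n 152 medz 0.0086 rect c 567.1 155.4 size 25 32 ang 86 | circ 567.0 158.9 r 16.3
   z 0.009-0.020 n 446 medz 0.0098 rect c 567.2 155.5 size 24 32 ang 86 | circ 567.4 158.8 r 15.9
blue px [224. 268.] n 6688 zmax 0.066
   z -0.005-0.009 n 756 medz 0.0063 rect c 628.0 167.5 size 38 69 ang 57 | circ 634.9 178.1 r 35.1
   z 0.009-0.020 n 1383 medz 0.0118 rect c 630.3 167.9 size 41 67 ang 65 | circ 635.2 178.6 r 34.8
   z 0.022-0.034 n 463 medz 0.0281 rect c 625.4 165.7 size 17 48 ang 55 | circ 630.1 172.3 r 23.8
   z 0.030-0.045 n 394 medz 0.0352 rect c 625.6 164.7 size 18 49 ang 55 | circ 630.0 170.9 r 24.6
blue px [325. 272.] n 1938 zmax 0.092
   z 0.080-0.100 n 1789 medz 0.0904 rect c 567.3 158.3 size 37 14 ang 86 | circ 567.0 158.4 r 19.3
green px [160.  12.] n 2127 zmax 0.013
   z -0.005-0.009 n 1268 medz 0.0061 rect c 654.0 14.2 size 18 54 ang 85 | circ 653.2 5.6 r 27.2
   z 0.009-0.020 n 859 medz 0.0116 rect c 655.8 14.9 size 18 58 ang 84 | circ 655.0 6.6 r 28.8
```

```bash

python3 -m pendant '[[[0,0,0.8,0,0,0,-0.2],[0,0,0.9,0,0,0,-0.2],[0,0,0.7,0,0,0,-0.2],[0,0,0.3,0,0,0,-0.2],[0,0,0,0,0,0,-0.2],[0,0,0,0,0,0,-1],[0,0,0,0,0,0,-1],[0,0,0,0,0,0,-1]]]' 45
python3 -m pendant '[[[0,0,0,0,0,0,-1],[0,0,0,0,0,0,-1],[0,0,0,0,0,1,-1],[0,0,0,0,0,1,-1],[0,0,0,0,0,1,-1],[0,0,0,0,0,1,-1],[0,0,0,0,0,1,-1],[0,0,0,0,0,1,-1]]]'
python3 -m pendant '[[[0,0,0,0,0,1,-1],[0,0,0,0,0,1,-1],[0,0,0,0,0,1,-1],[0,0,0,0,0,1,-1],[0,0,0,0,0,1,-1],[0,0,0,0,0,1,-1],[0,0,0,0,0,1,-1],[0,0,0,0,0,1,-1]]]'
python3 -m pendant '[[[0,0,0,0,0,1,-1],[0,0,0,0,0,1,-1],[0,0,0,0,0,1,-1],[0,0,0,0,0,0.6,-1],[0,0,0,0,0,0,-1],[0,0,0,0,0,0,-1],[0,0,0,0,0,0,-1],[0,0,0,0,0,0,-1]]]'
python3 to.py 569 158.5 86 196.5
```

```text
time_s: 57.85
tcp_pos: [0.5693, 0.1588, 0.0877]
eef_rot: [-179.9, 0.0, -94.4]
contact_force: [0.7, 0.2, 0.2]
gripper_width: 0.0167
gripper_force: 0.0
time_s: 58.65
tcp_pos: [0.5685, 0.1587, 0.0876]
eef_rot: [180.0, 0.0, -118.5]
contact_force: [-3.2, 1.3, 4.3]
gripper_width: 0.0135
gripper_force: 45.0
time_s: 59.45
tcp_pos: [0.5688, 0.1584, 0.0876]
eef_rot: [-180.0, 0.0, -150.5]
contact_force: [-1.9, -1.0, 2.5]
gripper_width: 0.0142
gripper_force: 45.0
time_s: 60.25
tcp_pos: [0.5689, 0.1582, 0.0876]
eef_rot: [-180.0, 0.0, -164.7]
contact_force: [-2.1, -2.6, 5.8]
gripper_width: 0.0138
gripper_force: 45.0
t 60.2 tcp [568.9 158.2  87.6] rot [-180.     0.  -164.7] F [-2.1 -2.6  5.8] w 13.8 gf 45.0
units shift [-0.01  0.01  0.08] after turn [-0.01  0.01  0.08] turn [-0.   0.  -0.3]
```

Release, rise and back off toward the robot, then check.

```bash

python3 -m pendant '[[[0,0,0,0,0,0,0.2],[0,0,0,0,0,0,0.2],[0,0,0,0,0,0,0.2],[0,0,-0.5,0,0,0,0.2],[0,0,-1,0,0,0,0.2],[0,0,-1,0,0,0,0.2],[0,0,-1,0,0,0,0.2],[0,0,-1,0,0,0,0.2]]]'
python3 -m pendant '[[[0.5,0.3,-1,0,0,0,0.2],[0.5,0.6,-1,0,0,0,0.2],[0.5,1,0,0,0,0,0.2],[0.5,1,0,0,0,0,0.2],[0.5,1,0,0,0,0,0.2],[0.5,1,0,0,0,0,0.2],[0.5,1,0,0,0,0,0.2],[0,1,0,0,0,0,0.2]]]'
python3 -m pendant '[[[0,1,0,0,0,0,0.2],[0,1,0,0,0,0,0.2],[0,1,0,0,0,0,0.2],[0,0,0,0,0,0,0.2],[0,0,0,0,0,0,0.2],[0,0,0,0,0,0,0.2],[0,0,0,0,0,0,0.2],[0,0,0,0,0,0,0.2]]]'
python3 find.py top
python3 - <<'E'
from h import *
a=cap('top')['frame'][160:280,190:430];b=cap('side')['frame'][190:330,220:460]
cv2.imwrite('pics/end.png',np.vstack([cv2.resize(a,(600,300)),cv2.resize(b,(514,300)) if 0 else cv2.resize(b,(600,300))]))
E
```

```text
time_s: 61.05
tcp_pos: [0.5689, 0.1586, 0.1785]
eef_rot: [180.0, 0.0, -164.8]
contact_force: [0.1, 1.6, -0.7]
gripper_width: 0.0525
gripper_force: 0.0
time_s: 61.85
tcp_pos: [0.464, 0.2738, 0.218]
eef_rot: [180.0, 0.0, -164.7]
contact_force: [0.4, 0.1, 0.7]
gripper_width: 0.0532
gripper_force: 0.0
time_s: 62.65
tcp_pos: [0.4495, 0.3307, 0.2171]
eef_rot: [180.0, 0.0, -164.8]
contact_force: [-0.9, 0.5, -0.1]
gripper_width: 0.0526
gripper_force: 0.0
red px [391. 208.] n 624 zmax 0.068
   z -0.005-0.009 n 102 medz 0.0056 rect c 636.8 -176.3 size 69 69 ang 36 | circ 636.3 -176.5 r 36.6
   z 0.009-0.020 n 97 medz 0.0119 rect c 632.2 -174.8 size 70 61 ang 60 | circ 636.3 -176.1 r 35.9
   z 0.030-0.045 n 87 medz 0.0437 rect c 636.4 -176.3 size 52 53 ang 89 | circ 636.1 -176.7 r 27.5
red px [390. 235.] n 179 zmax 0.095
   z -0.005-0.009 n 36 medz 0.0061 rect c 569.5 -161.3 size 42 19 ang 2 | circ 569.6 -166.9 r 21.2
   z 0.009-0.020 n 23 medz 0.0110 rect c 563.6 -165.6 size 28 24 ang 51 | circ 564.6 -167.3 r 15.9
   z 0.080-0.100 n 104 medz 0.0899 rect c 564.9 -168.4 size 14 38 ang 81 | circ 
[... 1219 characters left out ...]
 0.0066 rect c 586.2 -30.8 size 27 37 ang 48 | circ 589.7 -28.1 r 20.1
   z 0.009-0.020 n 23 medz 0.0112 rect c 588.2 -31.0 size 27 37 ang 49 | circ 589.9 -30.6 r 21.3
   z 0.080-0.100 n 95 medz 0.0909 rect c 583.7 -28.8 size 36 14 ang 13 | circ 583.7 -29.3 r 18.4
green px [475. 262.] n 413 zmax 0.034
   z -0.005-0.009 n 47 medz 0.0075 rect c 500.8 -376.6 size 53 48 ang 88 | circ 502.7 -375.9 r 28.5
   z 0.009-0.020 n 295 medz 0.0129 rect c 503.1 -371.8 size 52 53 ang 42 | circ 502.2 -372.4 r 27.5
   z 0.022-0.034 n 60 medz 0.0297 rect c 504.5 -371.3 size 19 20 ang 35 | circ 503.5 -371.5 r 10.8
   z 0.030-0.045 n 37 medz 0.0317 rect c 504.2 -371.8 size 20 17 ang 27 | circ 503.9 -371.5 r 10.4
```

View pics/end.png

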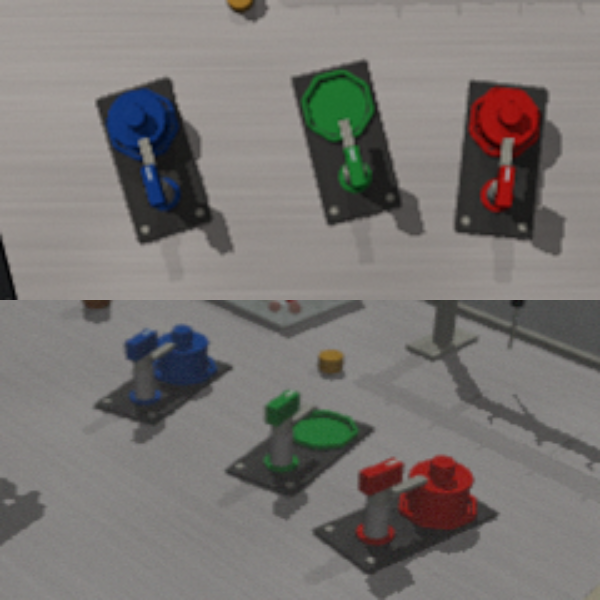

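The picture shows the red and blue docks with tin and lid in and the arms over the flanges. The green dock is empty and shut. Bar angles match the shut position, so I'm handing in.

```bash
python3 -c "
from plant import r
print(r.close_job())"
```

```text
the job is handed in; nothing more can be done
None
```

The job is handed in at about 63 s on the robot's clock: the red and blue tins are stowed with their lids on and latches shut, and no green tin was found, so its latch was left shut; the hand-in returned no verdict.

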